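# Snap ring onto the axle of an eyeglass display foot

### The arm

A 6-joint arm with a two-finger parallel gripper is mounted at the origin on the work surface. World frame = base frame: x ahead of the robot, y to its left, z up, the work surface at z = 0. Lengths are in mm, angles in rad, forces in N, time in s.
With the tool pointing down it reaches from about 275 to 750 mm from the base axis. Payload 10.2 kg.
Tool frame: the origin (TCP) lies midway between the tips of the shut fingers; the grasp point (between the pads) lies 19 mm behind it (ctrl.pinch_z is the distance from the TCP to the grasp point, in mm); x points along the fingers, z is the direction in which the jaws open and shut, and the axes are right-handed (so a half turn about x gives the same grasp; the last joint's range is limited). The gripper opens to 85 mm and grips with 20 to 120 N. Pads are 22 mm wide; open, the fingers measure 114 mm over their backs; the gripper's body (76 mm by 85 mm) begins 54 mm behind the grasp point. The pads swing forward as they close: fully open they stand 13 mm farther back than shut.
Start: joints at [-1.563, 0.313, 1.498, -0, 1.331, -0.223], TCP at [120.083, -511.088, 231.294] pointing down, gripper open.
Joint ranges: [-2.94, 2.94], [-0.97, 2.17], [0.19, 2.56], [-1.23, 4.37], [0.02, 3.11], [-2.88, 2.88]. Speed limits (rad/s): [2.39, 2.39, 3.01, 3.14, 3.14, 3.14].

### API

Orientations are given as a unit quaternion [w, x, y, z].
In Python, from rig import ctrl, capture, workorder, nets gives the robot as it stands. The module is installed in compiled form; this text tells all that it offers.
- The arm moves only by the tool send_rows, never from a script. Its argument "rows" is text: rows parted by semicolons, each of 5 numbers parted by spaces: the opening, from 0 (shut) to 1 (fully open), then the shift along the tool's x, y, z in cm, then the turn about the tool's x in units of 5 degrees (1.0 is 5 degrees). In form: grip x y z yaw; .... A call has 1 to 12 rows; each row is the pose to reach, as a shift and turn from the pose commanded when the call began, along the tool's axes at that moment; what a row does not reach only later rows make up. A row lasts 1/10 s, in which the tool goes at most 50 mm and 8.59 degrees, less where a joint would pass 70% of its speed; a pose out of reach is approached as far as the arm can. A call with a gripper value outside its range is refused whole. The fingers move at their own pace and stop on an object; "grip_force" is the grip in N (left out, the last holds). Time passes only in rows, so rows that repeat a pose let the fingers close. It gives the time, the measured TCP pose, the force and the opening at its end, in the units of the state.
- ctrl.sense(): the state, without advancing time (a new reading comes with each control period).
- capture(name): name is "scene" or "top" or "wrist"; returns a dict with "pixels" (400x640x3 uint8, red, green, blue), "intrinsics" (3x3 intrinsics, pixels), "view" (4x4, takes a point from world to camera coordinates); the wrist camera has in their place "mount" (4x4, takes a point from camera to tool coordinates, whose origin is the TCP and whose axes are the tool frame's). Camera axes: x right, y down, z forward; pixel columns grow to the right and rows downward; lengths in mm; the calibration is good to about 2 mm. A picture is of the moment at which its call begins: read the wrist's pose just before it. There is no depth.
- workorder.finish_job(): hands the job in, once; it reports no verdict.
Trained networks look in a picture, given as the dict that the camera call returned (one of the last four; its "shot" number tells which), for a name from the list of things; names that differ only in an ending like _2 or _b are one class to them, and where a whole thing is asked for, a point or a joint stands for the part that bears it (a point fixed in the world has none). Each returns a list of dicts, best first, with "confidence" (0 to 1); they miss things now and then, are a little off and sometimes report something else, mostly with a low value. They report only what shows in the picture. A call takes as long as a camera call.
- nets.boxes_of(picture, target): "location" ([x, y, z] in mm, in world coordinates, good to about 4 mm: the middle of the surface that is visible of it).
- nets.spot_point(picture, target): "location" ([x, y, z] in mm, in world coordinates, good to about 4 mm: a listed point, or the origin of a listed thing).
The state is a dict: "time_s": time; "joints": joint angles; "dq": joint speeds; "tau": joint torques, N m; "eef_pos": TCP position; "ee_rot": TCP orientation; "force": force on the tool from outside, world axes, zero at the start; "wrist_torque": the same for the moment, N m; "grip_width": opening from 0.0 (shut) to 1.0 (fully open).
Only numpy, scipy, OpenCV 4.12 (cv2) and the standard library are available. Lean on these libraries where they do the work, as an engineer would, in place of code of your own. Each camera call takes 0.05 s, during which the arm holds its last target.

### The job

Put the turning foot of the eyeglass display back together: first turn both black wing knobs on the bearing cap clockwise to their end stops. Then take the snap-ring pliers out of their rack by the handles, squeeze the handles right up to their stop so that the ring on the tips is spread, and slide the ring down over the upright axle to the groove. Finish while holding it there: handles still squeezed, ring spread, level and centred round the groove, hanging free from the gripper without leaning on the axle or the hub; leave the glasses, the case and the bottle where they are.

Things in the scene. Friction and masses are not known exactly. Their poses are not given: they have to be found in the camera images.
- foot: Fixed foot: dark steel disc 230 mm across, 12 mm thick, on it an aluminium bearing cap 66 (x) by 200 (y) mm, top 24 mm above the table; in its middle a hub 48 mm across (top at 34 mm) and an upright steel axle 24 mm across, chamfered top at 75 mm. Origin: on the axle's axis at the table; z up, y along the line through both knobs.
- groove (a point): Middle of the axle's groove, on the axle's axis, 48 mm above the table. The groove is a dark neck 20 mm across and 10 mm wide (43 to 53 mm above the table).
- axle_tip (a point): Centre of the axle's top end, 75 mm above the table.
- knob_a_grip (a point): On the turning axis of wing knob a, 75 mm from the axle on the foot's +y side, at the height to grip (50.5 mm above the table). The grip is an upright black bar 9 mm thick, 40 mm long and 24 mm high (36.5 to 60.5 mm above the table). Take the bar's direction from the joint value.
- knob_b_grip (a point): The same on wing knob b, 75 mm from the axle on the foot's -y side.
- knob_a (a joint): Angle turned by knob a, rad; grows clockwise seen from above, stops at 0 and 1.3. At the end stop 1.3 the bar lies along the line through both knobs (the foot's y axis); at value q the bar stands 1.3 - q anticlockwise of it. Starts at 0 to 0.4. Stays where left; turning takes about 0.06 Nm.
- knob_b (a joint): The same for knob b.
- rack: Fixed plywood rack: a floor plate 100 by 100 mm and two upright walls 12 mm thick, 44 mm long in x, their inner faces 60 mm apart in y, tops 102 mm above the table. The pliers hang between them and lift straight up.
- pliers: Snap-ring pliers, about 0.17 kg, upright, tips down, hanging in the rack on the guards of their handles. Origin: on the centre line at the ring's underside; z up, x to the ring's side, handles at +y and -y. Pivot 50 mm above the origin, guards at 86 to 90 mm (out to 44 mm either side), black handles 16 mm deep (x), 10 mm thick, from 88 to 140 mm.
- handles (a point): Where to grip: midway between the handles, 122 mm above the pliers' origin. Relaxed, the handles splay 0.14 rad each and measure 64 mm over their outsides here; squeezed to the stop they are upright and parallel, 44 mm. The spring takes 3 N to start and 8 N at the stop; grip with about 25 N. Squeezing sinks the ring 3 to 6 mm against the gripped spot.
- ring_center (a point): Centre of the level steel snap ring on the tips, 19 mm from the pliers' centre line towards +x, at mid thickness (ring 3 mm thick, 36 mm across outside). Spread, the bore is a 28 mm circle round this point, 2 mm clear of the axle; relaxed it closes to about 21 mm and cannot pass. Its gap and ears point to the pliers' centre line.
- jaw_l (a joint): Swing of the pliers' +y half, rad: 0 relaxed, 0.14 squeezed to the stop.
- jaw_r (a joint): Swing of the pliers' -y half; it moves together with jaw_l.
- glasses: Bystander: open black eyeglasses, 140 mm wide (y), 135 mm deep (+x), 42 mm high, origin under the bridge.
- case: Bystander: grey spectacle case 65 by 160 by 40 mm, origin under its centre.
- spray: Bystander: clear lens-cleaner bottle, 38 mm across, 120 mm high, origin under its centre.

How it is judged (in metres and radians):
On the way, in this order (a step that is already met when the one before it is completed fails the run):
1. both wing knobs are at their end stops, the pliers still off the axle (value of joint each of knob_a, knob_b above 1.22 rad and horizontal distance between ring_center and groove above 0.03 m), for 0.1 s.
2. the spread ring is held by the pliers round the axle, below its tip (value of joint each of knob_a, knob_b above 1.22 rad and value of joint each of jaw_l, jaw_r above 0.1 rad and horizontal distance between ring_center and groove below 0.005 m and z of ring_center in the frame of axle_tip below -0.004 m and contact force between the fingers and pliers above 3 N), for 0.1 s.
At the end, for the whole second after the job is handed in: Knobs within 0.08 rad of their end stops; pliers still, gripped with over 5 N, upright within 0.12 rad, both halves squeezed beyond 0.10 of 0.14 rad; ring centre within 4 mm of the axle and of the groove's height, pressing on the foot with under 3 N (value of joint each of knob_a, knob_b above 1.22 rad and value of joint each of jaw_l, jaw_r above 0.1 rad and horizontal distance between ring_center and groove below 0.004 m and z of ring_center in the frame of groove between -0.004 and 0.004 m and angle between pliers's own z axis and vertical below 0.12 rad and contact force between pliers and foot below 3 N and contact force between the fingers and pliers above 5 N and linear speed of pliers below 0.02 m/s); the arm keeps its last pose, push and grip.
It fails at once if the glasses was moved more than 30 mm (distance of glasses from where it was at the start of the episode above 0.03 m).
It fails at once if the case was moved more than 30 mm (distance of case from where it was at the start of the episode above 0.03 m).
It fails at once if the spray was moved more than 30 mm (distance of spray from where it was at the start of the episode above 0.03 m).
It also fails if it takes over 72 s, if anything falls off the work surface, if the arm or the gripper's body presses on something with over 40 N, if the wrist force passes 120 N, or if a joint passes its speed limit or range.

## Working session

There is one attempt and no reset: what is moved stays moved. The work goes in short steps, Python scripts to look and compute and a tool call to move; the robot and the scene stay as the last step left them, time stands still between calls to the robot, and variables do not carry over. Pictures are saved under pics/ and viewed, and the job is handed in when it is done.

Besides the shell and the picture viewer there is one more tool, called after "Request:" as name(argument=value, ...) on one line, values as JSON. send_rows: Moves the arm, as the interface text tells. Its arguments: {"type":"object","properties":{"rows":{"type":"string"},"grip_force":{"type":"number"}},"required":["rows"]}

```bash
mkdir -p pics
cat > h.py <<'E'
import numpy as np,cv2
from rig import ctrl,capture,workorder,nets
def save(p,n): cv2.imwrite('pics/'+n,cv2.cvtColor(p['pixels'],cv2.COLOR_RGB2BGR))
def proj(p,P):
    V=np.array(p['view']);K=np.array(p['intrinsics']);c=V@np.append(P,1);u=K@c[:3];return u[:2]/u[2]
E
python3 - <<'E'
from h import *
s=ctrl.sense();print(s, ctrl.pinch_z)
for n in ['scene','top']:
    p=capture(n);save(p,n+'0.png')
    V=np.array(p['view']);print(n,'cam pos',-V[:3,:3].T@V[:3,3]); print(np.array(p['intrinsics']))
    for t in ['foot','groove','axle_tip','knob_a_grip','knob_b_grip','rack','pliers','handles','ring_center','glasses','case','spray']:
        r=nets.spot_point(p,t);print(n,t,[(np.round(d['location'],1),round(d['confidence'],2)) for d in r[:3]])
print(ctrl.sense()['time_s'])
E
```

```text
{'time_s': 0.0, 'joints': array([-1.56339920e+00,  3.13460927e-01,  1.49842936e+00,  3.07975929e-05,
        1.33100412e+00, -2.23419040e-01]), 'dq': array([-0.00071653, -0.00137344, -0.00040834, -0.00012034, -0.00016046,
        0.00128809]), 'tau': array([ 5.98526221e-04, -4.12265182e+01, -2.59742814e+01, -1.76987924e-04,
        4.05050538e-03,  1.50976166e-05]), 'eef_pos': array([ 120.08949628, -510.82076467,  230.73239422]), 'ee_rot': array([ 0.55396802,  0.4394651 ,  0.55452846, -0.43873459]), 'force': array([ 1.15188124, -0.59429739, -0.30404941]), 'wrist_torque': array([-0.00026537,  0.00770077,  0.0062025 ]), 'grip_width': 0.9982322765829602} 18.700000000000003
scene cam pos [1335.56145584  577.18876038  688.23383871]
[[458.11525981   0.         327.16673739]
 [  0.         458.11525981 197.02620059]
 [  0.           0.           1.        ]]
scene foot [(array([517. , 220.2,   3.4]), 0.82), (array([ 517.4, -201.9,    1.6]), 0.59)]
scene groove [(array([518.9, 220. ,  43.5]), 0.87), (array([517.9, 222.7,  76.6]), 0.49)]
scene axle_tip [(array([519.8, 222.5,  76.3]), 0.64), (
[... 947 characters left out ...]
rray([516.4, 224.3,  46.8]), 0.83)]
top axle_tip [(array([521.5, 228.5,  74.2]), 0.69)]
top knob_a_grip [(array([544.2, 293.9,  50.2]), 0.44)]
top knob_b_grip [(array([517.8, 223.3,  46.4]), 0.6), (array([493.4, 152.8,  50. ]), 0.57)]
top rack [(array([ 5.202e+02, -2.037e+02, -1.000e-01]), 0.84)]
top pliers [(array([ 519.5, -199. ,   16.2]), 0.58), (array([542.8, 293.6,  52. ]), 0.38)]
top handles [(array([ 513.2, -203.1,  136. ]), 0.84)]
top ring_center [(array([ 531.2, -203.9,   20. ]), 0.7), (array([520.3, 224.2,  73.7]), 0.34)]
top glasses [(array([751.1, 150.6,  -4.7]), 0.53)]
top case [(array([715.2,   2.8,  -1.8]), 0.7)]
top spray [(array([4.932e+02, 4.388e+02, 2.000e-01]), 0.79)]
1.3
```

View pictures.

View pics/scene0.png

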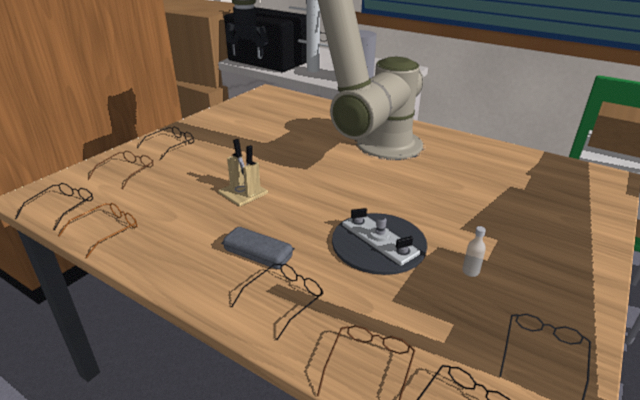

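View pics/top0.png

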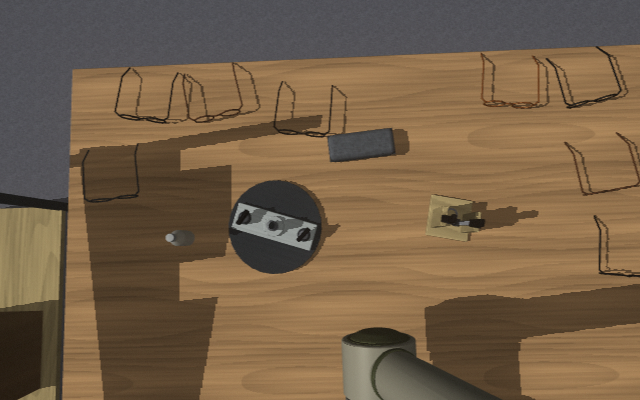

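```bash
cat >> h.py <<'E'
from scipy.spatial.transform import Rotation as R
def pose():
    s=ctrl.sense();q=s['ee_rot'];return np.array(s['eef_pos']),R.from_quat([q[1],q[2],q[3],q[0]]).as_matrix(),s
def go(P,jaw=None):
    # P world TCP target; jaw = desired world angle (deg) of jaw line (mod 180)
    p,M,s=pose()
    d=M.T@(np.array(P)-p)/10
    z=M[:,2];a=np.degrees(np.arctan2(z[1],z[0]))
    out=''
    if jaw is not None:
        dz=(jaw-a+90)%180-90   # world ccw turn
        # turn about tool x (down): positive tool-x turn = cw in world
        t=-dz*np.sign(-M[2,0]) if M[2,0]<0 else dz
        t=-dz if M[2,0]<0 else dz
        out=' turn units %.2f (world ccw deg %.1f)'%(t/5,dz)
    print('at',np.round(p,1),'jaw ang %.1f'%a,'tilt',np.round(M[:,0],3),'j',np.round(s['joints'],2),'F',np.round(s['force'],1),'w',round(s['grip_width'],3),'t',s['time_s'])
    print('shift cm',np.round(d,2),out)
E
python3 - <<'E'
from h import *
go([500,180,300],160)
p,M,s=pose();print(M)
p=capture('wrist');print(np.array(p['mount']),p['intrinsics'])
E
```

```text
at [ 120.1 -511.1  231.3] jaw ang -76.8 tilt [-0.  0. -1.] j [-1.56  0.31  1.5  -0.    1.33 -0.22] F [ 0.2  0.  -0. ] w 1.001 t 1.3
shift cm [ -6.87  52.79 -58.59]  turn units -11.36 (world ccw deg 56.8)
[[-1.33662618e-05  9.73498793e-01  2.28692150e-01]
 [ 5.14946018e-05  2.28692150e-01 -9.73498792e-01]
 [-9.99999999e-01 -1.23562851e-06 -5.31866918e-05]]
[[-4.02245212e-05 -3.19222382e-01  9.47679835e-01 -1.41664535e+02]
 [-4.97381346e-04 -9.47679712e-01 -3.19222361e-01  8.23206345e+01]
 [ 9.99999875e-01 -4.84198838e-04 -1.20655295e-04 -3.37894060e-01]
 [ 0.00000000e+00  0.00000000e+00  0.00000000e+00  1.00000000e+00]] [[282.64730366   0.         318.84799532]
 [  0.         282.64730366 202.94848163]
 [  0.           0.           1.        ]]
```

Request:
send_rows(rows="1 -6.9 52.8 -58.6 -24;1 -6.9 52.8 -58.6 -24;1 -6.9 52.8 -58.6 -24;1 -6.9 52.8 -58.6 -24;1 -6.9 52.8 -58.6 -24;1 -6.9 52.8 -58.6 -24;1 -6.9 52.8 -58.6 -24;1 -6.9 52.8 -58.6 -24;1 -6.9 52.8 -58.6 -24;1 -6.9 52.8 -58.6 -24;1 -6.9 52.8 -58.6 -24;1 -6.9 52.8 -58.6 -24")

```text
time_s: 2.55
eef_pos: [408.6, 14.9, 284.1]
ee_rot: [0.688, -0.164, 0.688, 0.163]
force: [0.1, -1.8, 0.4]
grip_width: 0.997
```

Run:
```python
from h import *
go([470,200,300],45)
```

```text
at [408.6  14.9 284.1] jaw ang 26.7 tilt [ 0.001 -0.    -1.   ] j [-0.25  0.01  1.72 -0.    1.41 -0.72] F [ 0.1 -1.8  0.4] w 0.997 t 2.55
shift cm [-1.59 13.77 13.81]  turn units -3.65 (world ccw deg 18.3)
```

Request:
send_rows(rows="1 -1.6 17.8 16.9 -3.6;1 -1.6 17.8 16.9 -3.6;1 -1.6 17.8 16.9 -3.6;1 -1.6 17.8 16.9 -3.6;1 -1.6 17.8 16.9 -3.6;1 -1.6 17.8 16.9 -3.6;1 -1.6 17.8 16.9 -3.6;1 -1.6 17.8 16.9 -3.6")

```text
time_s: 3.35
eef_pos: [480.3, 246.4, 299.6]
ee_rot: [0.655, -0.267, 0.655, 0.267]
force: [0.3, -0.5, 0.2]
grip_width: 1.002
```

```bash
cat >> h.py <<'E'
def wview(name=None):
    p0,M,s=pose();p=capture('wrist')
    T=np.eye(4);T[:3,:3]=M;T[:3,3]=p0
    p['view']=np.linalg.inv(T@np.array(p['mount']))
    if name: save(p,name)
    return p
def onplane(p,uv,z):
    V=p['view'];K=np.array(p['intrinsics']);C=-V[:3,:3].T@V[:3,3]
    d=V[:3,:3].T@np.linalg.inv(K)@np.array([uv[0],uv[1],1.]);return C+d*(z-C[2])/d[2]
E
python3 - <<'E'
from h import *
go([480,250,300],45)
p=wview('w1.png')
for t in ['foot','groove','axle_tip','knob_a_grip','knob_b_grip']:
    r=nets.spot_point(p,t);print(t,[(np.round(d['location'],1),round(d['confidence'],2)) for d in r[:3]])
E
```

```text
at [480.3 246.4 299.6] jaw ang 44.3 tilt [-0. -0. -1.] j [ 0.26  0.31  1.33 -0.    1.51 -0.52] F [ 0.3 -0.5  0.2] w 1.002 t 3.35
shift cm [-0.04  0.28  0.23]  turn units -0.14 (world ccw deg 0.7)
foot [(array([517.4, 223.2,  -2.1]), 0.7)]
groove [(array([514.7, 222.2,  43.4]), 0.65)]
axle_tip [(array([520.3, 224. ,  76.2]), 0.61)]
knob_a_grip [(array([544.9, 295.8,  47.9]), 0.66)]
knob_b_grip [(array([497.7, 147.9,  50.9]), 0.5)]
```

View pics/w1.png

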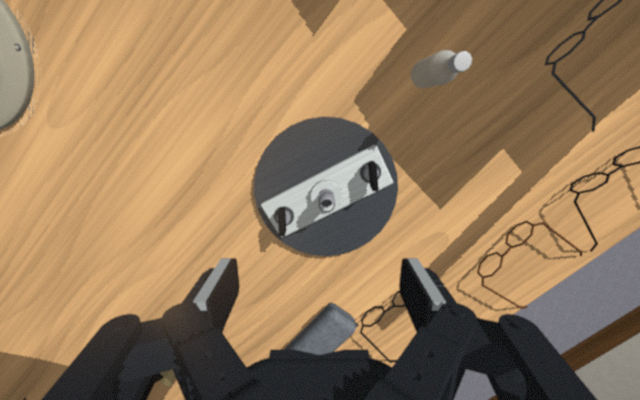

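Run:
```python
import cv2
im=cv2.imread('pics/w1.png')[105:265,240:410]
cv2.imwrite('pics/w1z.png',cv2.resize(im,None,fx=3.5,fy=3.5,interpolation=cv2.INTER_CUBIC))
```

```text
(no output)
```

View pics/w1z.png

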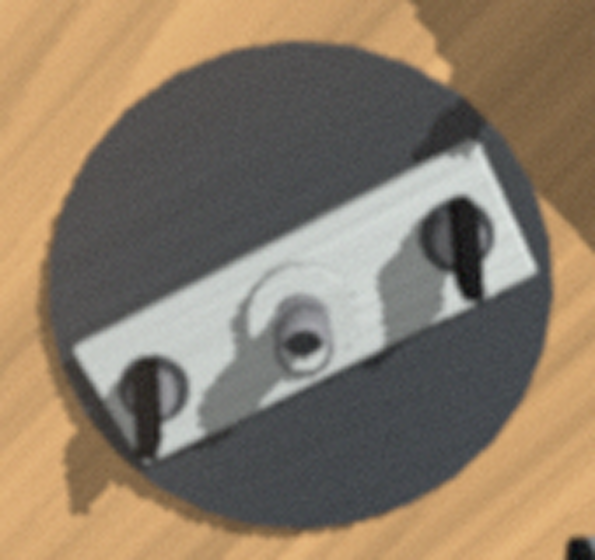

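```bash
cat > m.py <<'E'
from h import *
p=wview()
f=lambda c,z:onplane(p,(240+c[0]/3.5,105+c[1]/3.5),z)[:2]
C=[f(c,24) for c in [(75,348),(478,142),(537,272),(140,462)]]
print(np.round(C,1),'center',np.mean(C,0))
for i,j in [(0,1),(3,2),(0,3),(1,2)]:
    d=C[j]-C[i];print(np.linalg.norm(d),np.degrees(np.arctan2(d[1],d[0])))
# disc fit
img=p['pixels'].astype(int);
m=((img.max(2)<110)&(img.max(2)-img.min(2)<25)).astype(np.uint8)
m[:, :240]=0;m[:,410:]=0;m[:105]=0;m[258:]=0
cs,_=cv2.findContours(m,cv2.RETR_EXTERNAL,cv2.CHAIN_APPROX_NONE);c=max(cs,key=cv2.contourArea)
pts=np.array([onplane(p,q[0],12)[:2] for q in cv2.convexHull(c)])
print('disc',cv2.minEnclosingCircle(pts.astype(np.float32)))
print('axle tip',f((302,345),75), 'alt',f((303,350),75))
for a,b in [((150,362),(147,455)),((462,200),(472,298)),((148,362),(135,450)),((455,205),(462,295))]:
    A=f(a,60.5);B=f(b,60.5);d=B-A;print('bar',A,B,np.linalg.norm(d),np.degrees(np.arctan2(d[1],d[0]))%180)
E
python3 m.py
```

```text
[[459.3 140.6]
 [520.4 327.1]
 [580.5 307.6]
 [517.4 119. ]] center [519.39142205 223.57974723]
196.2196311423596 71.83715193381111
198.79225332623952 71.49371354770996
62.000942594809246 -20.394036387382616
63.145708404585214 -18.02198392236382
disc ((518.9073486328125, 222.62722778320312), 113.75101470947266)
axle tip [517.60857169 223.7817391 ] alt [519.34876632 222.58375754]
bar [481.98198149 171.89709298] [509.03188313 139.88430107] 41.91081035127231 130.19686225863995
bar [523.97973872 306.01998235] [556.154002   282.18296498] 40.042310311083625 143.4662812935073
bar [481.39566971 171.32607346] [503.8547003  138.07903048] 40.12198800625948 124.03979904687243
bar [523.48136105 302.80452586] [552.35749768 280.2280415 ] 36.65418002235957 141.9803238080326
```

Run:
```python
from h import *
go([543,294,35],53)
```

```text
at [480.4 246.8 299.8] jaw ang 44.3 tilt [ 0.  0. -1.] j [ 0.26  0.31  1.33  0.    1.51 -0.52] F [0.3 0.4 0.1] w 1.001 t 3.7
shift cm [26.48 -0.99  7.77]  turn units -1.74 (world ccw deg 8.7)
```

Request:
send_rows(rows="0.6 10 -1 7.8 -1.7;0.6 10 -1 7.8 -1.7;0.6 10 -1 7.8 -1.7;0.6 15 -1 7.8 -1.7;0.6 20 -1 7.8 -1.7;0.6 20 -1 7.8 -1.7;0.6 20 -1 7.8 -1.7", grip_force=30)

```text
time_s: 4.4
eef_pos: [543.7, 294.6, 100.9]
ee_rot: [0.633, -0.315, 0.633, 0.315]
force: [0.4, -0.4, 0.8]
grip_width: 0.601
```

Run:
```python
from h import *
go([543,294,35],53)
p=wview('w2.png')
for t in ['knob_a_grip']:
    r=nets.spot_point(p,t);print(t,[(np.round(d['location'],1),round(d['confidence'],2)) for d in r[:3]])
print(proj(p,[543,294,50.5]))
```

```text
at [543.7 294.6 100.9] jaw ang 52.8 tilt [ 0.001  0.    -1.   ] j [ 0.31  0.64  1.36  0.    1.15 -0.61] F [ 0.4 -0.4  0.8] w 0.601 t 4.4
shift cm [ 6.59  0.02 -0.09]  turn units -0.03 (world ccw deg 0.2)
knob_a_grip [(array([545.1, 297.7,  48.7]), 0.7)]
[317.29396462 225.49984264]
```

View pics/w2.png

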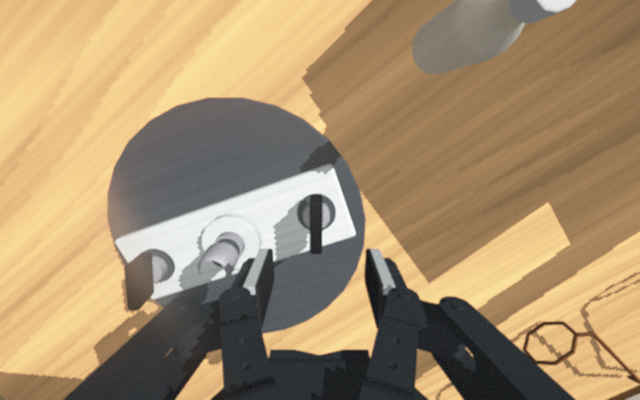

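Request:
send_rows(rows="0.6 4 0 0 0;0.6 6.5 0 0 0;0.6 6.5 0 0 0;0.6 6.5 0 0 0;0 6.5 0 0 0;0 6.5 0 0 0;0 6.5 0 0 0;0 6.5 0 0 0;0 6.5 0 0 0;0 6.5 0 0 0", grip_force=30)

```text
time_s: 5.5
eef_pos: [542.7, 293.0, 36.8]
ee_rot: [0.632, -0.316, 0.634, 0.314]
force: [-10.7, -13.0, 17.7]
grip_width: 0.099
```

Request:
send_rows(rows="0 -0.2 0 -0.1 0;0 -0.2 0 -0.1 0")

```text
time_s: 5.7
eef_pos: [542.5, 292.9, 37.0]
ee_rot: [0.633, -0.315, 0.634, 0.314]
force: [-1.4, -6.5, 0.6]
grip_width: 0.096
```

Request:
send_rows(rows="0 0 0 0 1.6;0 0 0 0 3.2;0 0 0 0 4.8;0 0 0 0 6.4;0 0 0 0 8;0 0 0 0 9.6;0 0 0 0 11.2;0 0 0 0 12.6;0 0 0 0 13.4;0 0 0 0 13.4")

```text
time_s: 6.7
eef_pos: [541.7, 292.5, 37.0]
ee_rot: [0.701, 0.087, 0.703, -0.089]
force: [-6.3, -9.8, 4.6]
grip_width: 0.1
```

Run:
```python
from h import *
go([543,294,35],-19)
print(ctrl.sense()['wrist_torque'])
```

```text
at [541.7 292.5  37. ] jaw ang -14.2 tilt [-0.003 -0.003 -1.   ] j [ 0.31  0.71  1.41 -0.    1.02  0.56] F [-6.3 -9.8  4.6] w 0.1 t 6.7
shift cm [0.2  0.18 0.09]  turn units 0.95 (world ccw deg -4.8)
[-1.66820724  1.02739095 -0.06658952]
```

Request:
send_rows(rows="0 0 0 0 0.6;0 0 0 0 1.2;0 0 0 0 1.2")

```text
time_s: 7.0
eef_pos: [541.6, 292.5, 37.0]
ee_rot: [0.695, 0.122, 0.697, -0.125]
force: [-7.4, -8.7, 4.5]
grip_width: 0.095
```

Run:
```python
from h import *
go([543,294,35],-19)
print(ctrl.sense()['wrist_torque'])
```

```text
at [541.6 292.5  37. ] jaw ang -20.1 tilt [-0.003 -0.003 -1.   ] j [ 0.31  0.71  1.41 -0.    1.02  0.66] F [-7.4 -8.7  4.5] w 0.095 t 7.0
shift cm [0.2  0.19 0.08]  turn units -0.22 (world ccw deg 1.1)
[-1.62534693  1.09023636  0.67171564]
```

Request:
send_rows(rows="0.6 0 0 0 0;0.6 0 0 0 0;0.6 0 0 0 0;0.6 -3 0 0 0;0.6 -7 0 0 0;0.6 -7 0 0 0")

```text
time_s: 7.6
eef_pos: [545.1, 294.9, 112.2]
ee_rot: [0.699, 0.125, 0.693, -0.122]
force: [0.5, -0.4, -0.5]
grip_width: 0.601
```

Run:
```python
from h import *
p=wview('w3.png')
for t in ['knob_a_grip','knob_b_grip','axle_tip','groove']:
    r=nets.spot_point(p,t);print(t,[(np.round(d['location'],1),round(d['confidence'],2)) for d in r[:3]])
go([494,153,110],40)
```

```text
knob_a_grip [(array([543.2, 297.7,  46.7]), 0.58)]
knob_b_grip []
axle_tip [(array([520.4, 222.1,  74.4]), 0.96)]
groove [(array([513. , 220.3,  46.2]), 0.84)]
at [542.  293.7 105.3] jaw ang -20.1 tilt [-0.002 -0.001 -1.   ] j [0.31 0.63 1.36 0.   1.16 0.66] F [-0.1  0.2  0.2] w 0.598 t 7.85
shift cm [ -0.45 -14.86   0.34]  turn units -12.03 (world ccw deg 60.1)
```

View pics/w3.png

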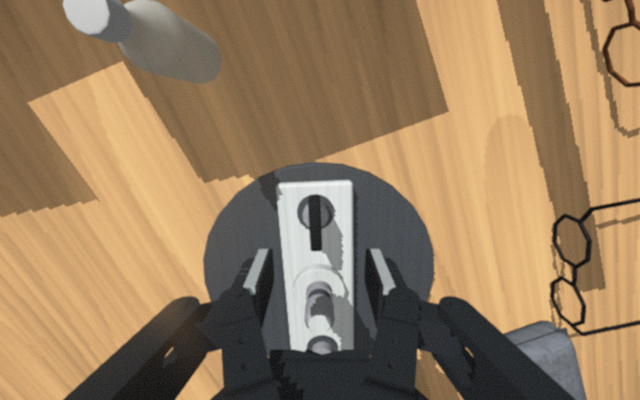

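Request:
send_rows(rows="0.6 -2 -5 0 -1.6;0.6 -1.5 -10 0 -3.2;0.6 -0.5 -14.9 0.3 -4.8;0.6 -0.5 -14.9 0.3 -6.5;0.6 -0.5 -14.9 0.3 -8;0.6 -0.5 -14.9 0.3 -9.6;0.6 -0.5 -14.9 0.3 -11.2;0.6 -0.5 -14.9 0.3 -12;0.6 -0.5 -14.9 0.3 -12")

```text
time_s: 8.75
eef_pos: [493.7, 152.9, 110.8]
ee_rot: [0.664, -0.241, 0.665, 0.241]
force: [0.4, -0.1, -0.6]
grip_width: 0.602
```

Run:
```python
from h import *
p=wview('w4.png')
for t in ['knob_b_grip','axle_tip']:
    r=nets.spot_point(p,t);print(t,[(np.round(d['location'],1),round(d['confidence'],2)) for d in r[:3]])
go([494,152,37],40)
print(proj(p,[494,152,60.5]))
```

```text
knob_b_grip [(array([499.6, 146.8,  50.8]), 0.69)]
axle_tip [(array([521. , 224.1,  71.9]), 0.74)]
at [493.9 152.9 111.2] jaw ang 39.7 tilt [-0.001 -0.    -1.   ] j [ 0.07  0.42  1.68  0.    1.04 -0.62] F [0.2 1.  0. ] w 0.601 t 8.9
shift cm [ 7.42 -0.08 -0.04]  turn units -0.05 (world ccw deg 0.3)
[318.28950719 227.00738571]
```

View pics/w4.png

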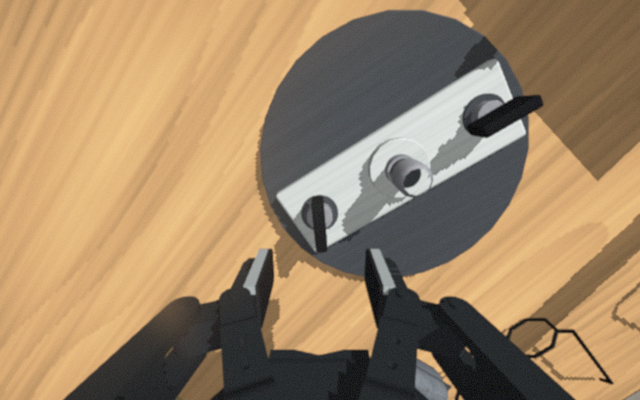

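Request:
send_rows(rows="0.6 4 0 0 0;0.6 7.3 0 0.1 0;0.6 7.3 0 0.1 0;0.6 7.3 0 0.1 0;0 7.3 0 0.1 0;0 7.3 0 0.1 0;0 7.3 0 0.1 0;0 7.3 0 0.1 0;0 7.3 0 0.1 0;0 7.3 0 0.1 0")

```text
time_s: 9.9
eef_pos: [494.2, 152.9, 39.7]
ee_rot: [0.664, -0.241, 0.665, 0.241]
force: [-7.5, -5.4, 11.1]
grip_width: 0.098
```

Request:
send_rows(rows="0 0 0 0 1.6;0 0 0 0 3.2;0 0 0 0 4.8;0 0 0 0 6.4;0 0 0 0 8;0 0 0 0 9.6;0 0 0 0 10.6;0 0 0 0 10.6")

```text
time_s: 10.7
eef_pos: [496.7, 153.4, 39.8]
ee_rot: [0.704, 0.082, 0.701, -0.082]
force: [5.5, -0.9, -0.9]
grip_width: 0.102
```

Run:
```python
from h import *
go([494,152,37],-20)
print(ctrl.sense()['wrist_torque'])
```

```text
at [496.7 153.4  39.8] jaw ang -13.3 tilt [ 0.005  0.    -1.   ] j [ 0.07  0.54  1.73 -0.    0.87  0.31] F [ 5.5 -0.9 -0.9] w 0.102 t 10.7
shift cm [ 0.27 -0.2  -0.23]  turn units 1.34 (world ccw deg -6.7)
[-0.20726859 -0.87146958 -0.0496229 ]
```

Request:
send_rows(rows="0 0 0 0 0.6;0 0 0 0 1.3;0 0 0 0 1.5;0 0 0 0 1.5")

```text
time_s: 11.1
eef_pos: [496.9, 153.3, 39.8]
ee_rot: [0.698, 0.126, 0.694, -0.126]
force: [6.0, -0.9, -2.1]
grip_width: 0.099
```

Run:
```python
from h import *
go([494,152,37],-20)
print(ctrl.sense()['wrist_torque'])
```

```text
at [496.9 153.3  39.8] jaw ang -20.6 tilt [ 0.006 -0.001 -1.   ] j [ 0.07  0.54  1.73 -0.    0.87  0.43] F [ 6.  -0.9 -2.1] w 0.099 t 11.1
shift cm [ 0.28 -0.23 -0.23]  turn units -0.11 (world ccw deg 0.6)
[-0.28934665 -1.03023691  0.76718362]
```

Request:
send_rows(rows="0.6 0 0 0 0;0.6 0 0 0 0;0.6 0 0 0 0;0.6 -4 0 0 0;0.6 -9 0 0 0;0.6 -14 0 0 0;0.6 -19 0 0 0;1 -23 0 0 0;1 -23 0 0 0")

```text
time_s: 12.0
eef_pos: [496.3, 153.8, 274.1]
ee_rot: [0.699, 0.128, 0.692, -0.126]
force: [0.2, 0.2, -1.0]
grip_width: 0.912
```

Run:
```python
from h import *
p=wview('w5.png')
go([512,-203,270],-96)
p=capture('top');save(p,'t1.png')
```

```text
at [495.4 153.7 270.8] jaw ang -20.6 tilt [ 0.005  0.    -1.   ] j [0.07 0.27 1.45 0.   1.42 0.43] F [ 0.1  0.8 -1.3] w 0.99 t 12.05
shift cm [  0.08 -32.79  14.13]  turn units 15.07 (world ccw deg -75.4)
```

View pics/w5.png

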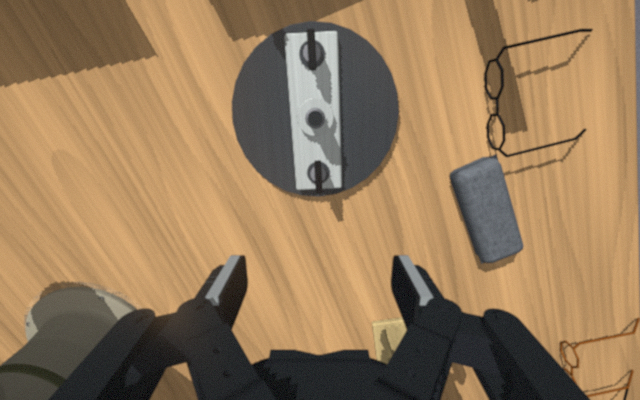

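Request:
send_rows(rows="1 0 -32.8 14.1 15;1 0 -32.8 14.1 15;1 0 -32.8 14.1 15;1 0 -32.8 14.1 15;1 0 -32.8 14.1 15;1 0 -32.8 14.1 15;1 0 -32.8 14.1 15;1 0 -32.8 14.1 15;1 0 -32.8 14.1 15;1 0 -32.8 14.1 15;1 0 -32.8 14.1 15;1 0 -32.8 14.1 15")

```text
time_s: 13.3
eef_pos: [511.1, -202.7, 268.1]
ee_rot: [-0.475, -0.523, -0.476, 0.523]
force: [0.4, -0.1, 0.2]
grip_width: 0.998
```

Run:
```python
from h import *
go([512,-203,270],-96)
p=wview('w6.png')
for t in ['handles','ring_center','pliers','rack']:
    r=nets.spot_point(p,t);print(t,[(np.round(d['location'],1),round(d['confidence'],2)) for d in r[:3]])
im=cv2.imread('pics/w6.png');cv2.imwrite('pics/w6z.png',cv2.resize(im[150:320,220:420],None,fx=3.5,fy=3.5,interpolation=cv2.INTER_CUBIC))
```

```text
at [ 511.1 -202.7  268.1] jaw ang -95.5 tilt [-0.001  0.001 -1.   ] j [-0.59  0.35  1.36 -0.    1.44  1.08] F [ 0.4 -0.1  0.2] w 0.998 t 13.3
shift cm [-0.19  0.1   0.03]  turn units 0.10 (world ccw deg -0.5)
handles [(array([ 511.9, -200.9,  134.6]), 0.65)]
ring_center [(array([ 531.8, -207.4,   18.3]), 0.59), (array([713.2,   3.5,   2.3]), 0.33)]
pliers [(array([ 510.5, -202.2,   20. ]), 0.69)]
rack [(array([ 516.7, -200.3,    0.8]), 0.68)]
```

View pics/w6.png

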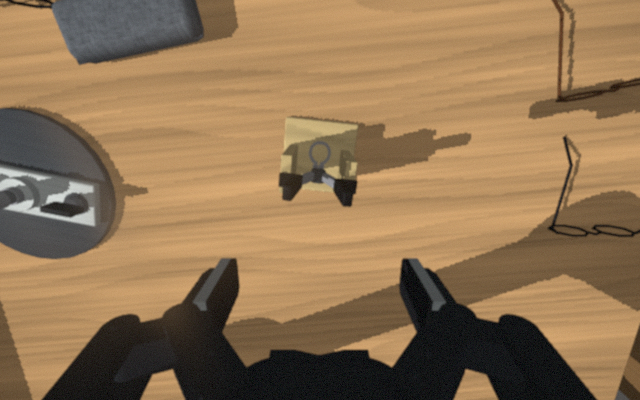

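View pics/w6z.png

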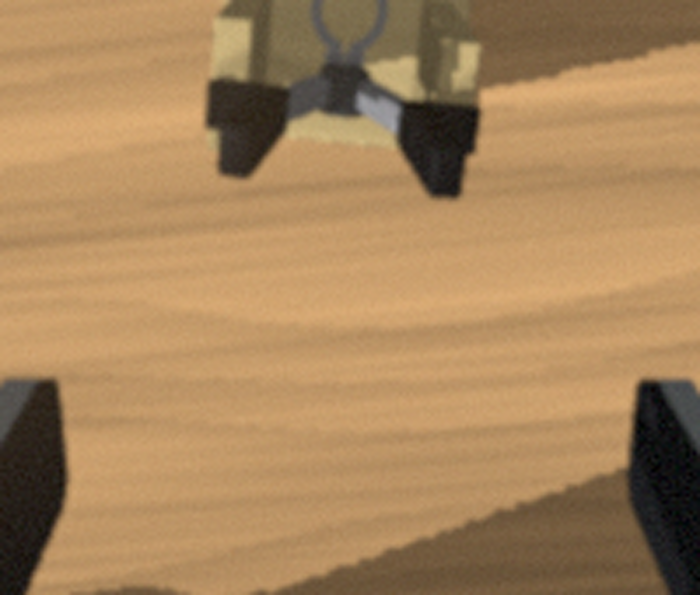

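```bash
cat > m2.py <<'E'
from h import *
p=wview()
a=onplane(p,(220+236/3.5,150+177/3.5),155.5);b=onplane(p,(220+445/3.5,150+196/3.5),155.5)
d=b-a;print(a,b,np.linalg.norm(d),np.degrees(np.arctan2(d[1],d[0])))
ax=np.array([-d[1],d[0]])/np.linalg.norm(d[:2]);print('mid',(a+b)[:2]/2+8*ax,ax)
# ring in image
im=p['pixels'];
cv2.imwrite('pics/w6r.png',cv2.cvtColor(cv2.resize(im[110:220,260:380],None,fx=5,fy=5,interpolation=cv2.INTER_CUBIC),cv2.COLOR_RGB2BGR))
for t in ['handles','ring_center']:
    r=nets.spot_point(p,t);print(t,[(np.round(d['location'],1),round(d['confidence'],2)) for d in r[:3]])
go([512,-203,119],-101)
E
python3 m2.py
```

```text
[ 512.90461245 -172.74407408  155.5       ] [ 501.92268326 -228.74631481  155.5       ] 57.06885083321335 -101.09480445412471
mid [ 515.2641288  -202.28465831] [ 0.98131012 -0.19243298]
handles [(array([ 511.9, -199.2,  135.6]), 0.9)]
ring_center [(array([ 528.7, -205.8,   15.2]), 0.71)]
at [ 511.2 -203.   268.6] jaw ang -95.6 tilt [-0.  0. -1.] j [-0.59  0.35  1.36 -0.    1.44  1.08] F [-0.1 -0.7  0.5] w 1.002 t 13.7
shift cm [ 1.496e+01  8.000e-02 -1.000e-02]  turn units 1.08 (world ccw deg -5.4)
```

View pics/w6r.png

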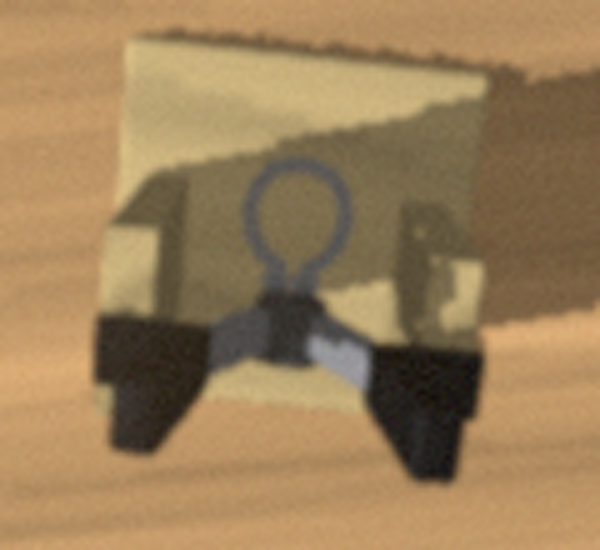

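Run:
```python
from h import *
p=wview()
c=onplane(p,(319.6,152.4),17.5);l=onplane(p,(260+245/5,110+215/5),17.5);r=onplane(p,(260+351/5,110+215/5),17.5)
ax=np.array([.981,-.192])
print(c,np.linalg.norm(l-r),'axis',c[:2]-19*ax)
q=[onplane(p,(260+a/5,110+b/5),4) for a,b in [(125,38),(490,75)]]
print(q,np.linalg.norm(q[1]-q[0]),np.mean(q,0)[:2]-50*ax)
```

```text
[ 534.63902804 -205.94609935   17.5       ] 29.337988700155773 axis [ 516.00002804 -202.29809935]
[array([ 584.77446524, -163.03154805,    4.        ]), array([ 565.04917946, -262.49932502,    4.        ])] 101.40476101019509 [ 525.86182235 -203.16543654]
```

Request:
send_rows(rows="1 3 0.3 -0.1 1.1;1 6 0.3 -0.1 1.1;1 8 0.3 -0.1 1.1;1 8 0.3 -0.1 1.1;1 8 0.3 -0.1 1.1", grip_force=25)

```text
time_s: 14.25
eef_pos: [514.5, -202.6, 189.4]
ee_rot: [0.449, 0.546, 0.449, -0.546]
force: [0.2, -0.1, 1.2]
grip_width: 1.004
```

Run:
```python
from h import *
go([514.5,-202,115],-101)
p=wview('w7.png')
for t in ['handles','ring_center']:
    r=nets.spot_point(p,t);print(t,[(np.round(d['location'],1),round(d['confidence'],2)) for d in r[:3]])
```

```text
at [ 514.5 -202.6  189.4] jaw ang -101.1 tilt [ 0.001 -0.    -1.   ] j [-0.59  0.41  1.48  0.    1.26  1.18] F [ 0.2 -0.1  1.2] w 1.004 t 14.25
shift cm [ 7.44 -0.01 -0.06]  turn units -0.03 (world ccw deg 0.1)
handles []
ring_center [(array([ 531.5, -207.2,   15.8]), 0.73)]
```

View pics/w7.png

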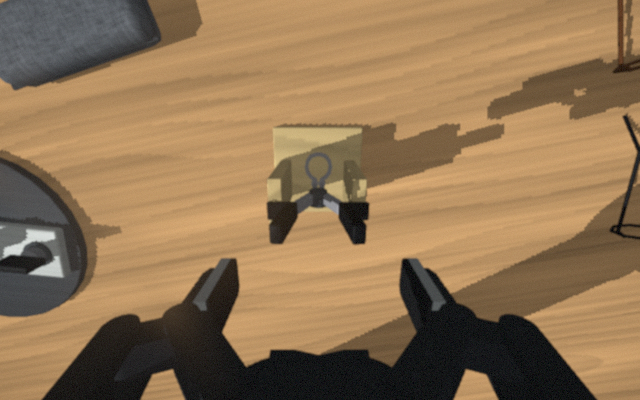

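Run:
```python
from h import *
p=wview()
ax=np.array([.981,-.192])
print(onplane(p,(318,243),155.5)[:2]+8*ax, onplane(p,(318.5,165.5),17.5)[:2]-19*ax)
```

```text
[ 516.60611816 -202.1465705 ] [ 516.90607371 -202.50519671]
```

Request:
send_rows(rows="1 3 0.1 -0.1 0;1 5 0.2 -0.1 0;1 7.4 0.2 -0.1 0;1 7.4 0.2 -0.1 0;1 7.4 0.2 -0.1 0")

```text
time_s: 14.95
eef_pos: [516.8, -202.1, 115.6]
ee_rot: [0.449, 0.546, 0.449, -0.546]
force: [0.0, -0.5, 1.0]
grip_width: 1.003
```

Request:
send_rows(rows="0.7 0 0 0 0;0.6 0 0 0 0;0.4 0 0 0 0;0.3 0 0 0 0;0.3 0 0 0 0;0.3 0 0 0 0;0.3 0 0 0 0;0.3 0 0 0 0", grip_force=25)

```text
time_s: 15.75
eef_pos: [517.5, -202.5, 117.0]
ee_rot: [0.451, 0.547, 0.447, -0.546]
force: [-0.0, 0.3, 8.8]
grip_width: 0.494
```

Run:
```python
from h import *
go([514.5,-202,115],-101)
p=wview('w8.png')
p=capture('scene');save(p,'s8.png');im=cv2.imread('pics/s8.png');cv2.imwrite('pics/s8z.png',cv2.resize(im[80:230,160:320],None,fx=4,fy=4,interpolation=cv2.INTER_CUBIC))
```

```text
at [ 517.5 -202.5  117. ] jaw ang -101.1 tilt [ 0.004 -0.003 -1.   ] j [-0.58  0.49  1.56 -0.    1.09  1.18] F [-0.   0.3  8.8] w 0.494 t 15.75
shift cm [ 0.2  -0.31  0.  ]  turn units -0.03 (world ccw deg 0.1)
```

View pics/w8.png

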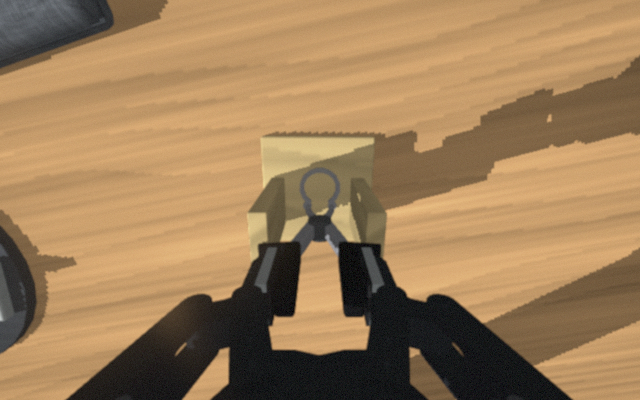

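View pics/s8z.png

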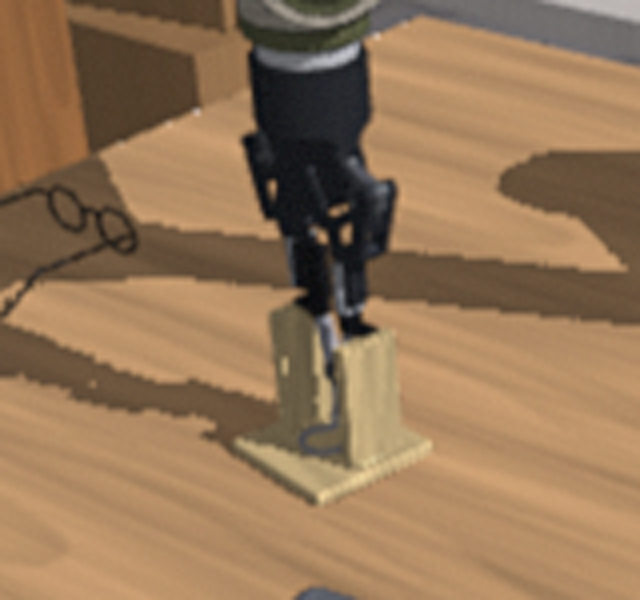

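Request:
send_rows(rows="0.3 -1 0 0 0;0.3 -2 0 0 0;0.3 -4 0 0 0;0.3 -6 0 0 0;0.3 -8 0 0 0;0.3 -10 0 0 0;0.3 -12 0 0 0;0.3 -13 0 0 0;0.3 -13 0 0 0;0.3 -13 0 0 0")

```text
time_s: 16.85
eef_pos: [516.1, -201.6, 243.9]
ee_rot: [-0.449, -0.546, -0.449, 0.546]
force: [-0.5, -0.2, -2.2]
grip_width: 0.497
```

Run:
```python
from h import *
go([514.5,-202,247],-101)
p=wview('w9.png')
for t in ['handles','ring_center']:
    r=nets.spot_point(p,t);print(t,[(np.round(d['location'],1),round(d['confidence'],2)) for d in r[:3]])
im=cv2.imread('pics/w9.png');cv2.imwrite('pics/w9z.png',cv2.resize(im[150:330,220:420],None,fx=3.5,fy=3.5,interpolation=cv2.INTER_CUBIC))
p=capture('scene');save(p,'s9.png');im=cv2.imread('pics/s9.png');cv2.imwrite('pics/s9z.png',cv2.resize(im[50:230,160:320],None,fx=3.3,fy=3.3,interpolation=cv2.INTER_CUBIC))
```

```text
at [ 516.1 -201.6  243.9] jaw ang -101.1 tilt [-0.001  0.001 -1.   ] j [-0.58  0.37  1.39 -0.    1.39  1.18] F [-0.5 -0.2 -2.2] w 0.497 t 16.85
shift cm [-0.31 -0.15  0.07]  turn units -0.03 (world ccw deg 0.1)
handles []
ring_center [(array([ 528.1, -209.1,  138.1]), 0.8)]
```

View pics/w9z.png

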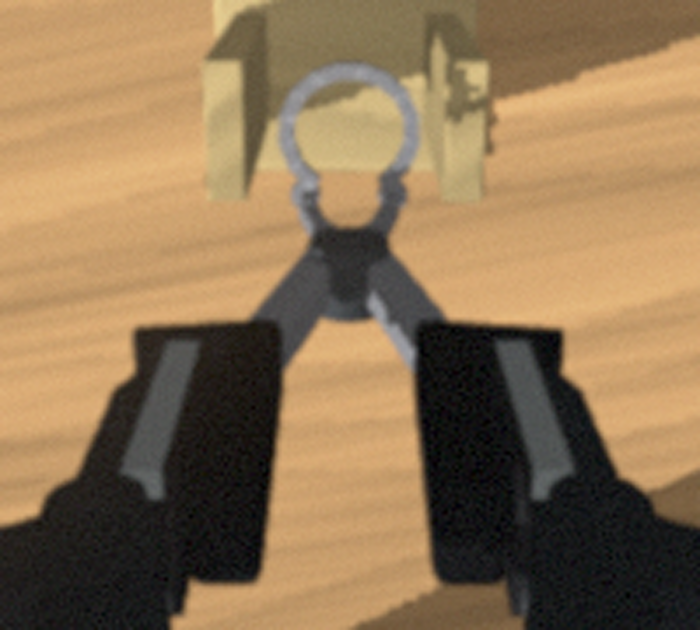

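View pics/s9z.png

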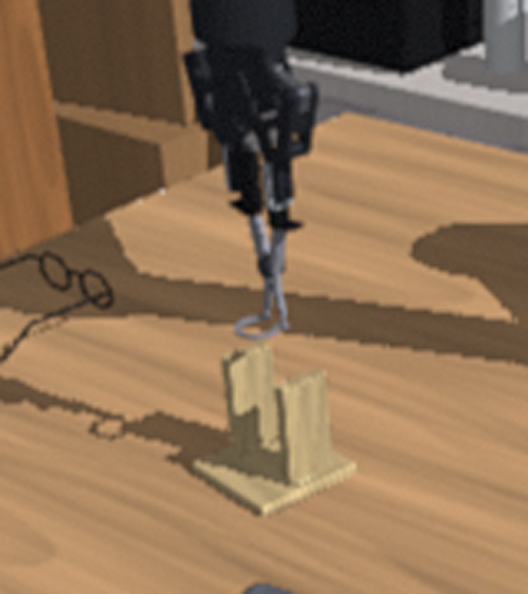

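Run:
```python
from h import *
go([500.4,226.6,244],-101)
```

```text
at [ 516.2 -201.7  243.7] jaw ang -101.1 tilt [-0.001  0.001 -1.   ] j [-0.58  0.37  1.39 -0.    1.39  1.18] F [ 1.  -0.7 -2.4] w 0.499 t 17.05
shift cm [ 1.000e-02 -9.820e+00 -4.172e+01]  turn units -0.03 (world ccw deg 0.1)
```

Request:
send_rows(rows="0.3 0 -0.5 -2 0;0.3 0 -1.3 -5.5 0;0.3 0 -2.2 -9.5 0;0.3 0 -3.2 -13.5 0;0.3 0 -4.1 -17.5 0;0.3 0 -5.1 -21.5 0;0.3 0 -6 -25.5 0;0.3 0 -7 -29.5 0;0.3 0 -7.9 -33.5 0;0.3 0 -8.9 -37.5 0;0.3 0 -9.5 -40.5 0;0.3 0 -9.8 -41.7 0")

```text
time_s: 18.25
eef_pos: [500.2, 228.6, 244.0]
ee_rot: [-0.45, -0.545, -0.45, 0.546]
force: [0.8, -1.1, -1.6]
grip_width: 0.497
```

Request:
send_rows(rows="0.3 0 0 0 0;0.3 0 0 0 0;0.3 0 0 0 0")

```text
time_s: 18.55
eef_pos: [501.1, 225.0, 244.6]
ee_rot: [-0.449, -0.546, -0.449, 0.547]
force: [-0.3, -0.3, -1.6]
grip_width: 0.496
```

Run:
```python
from h import *
go([500.4,226.6,244],-101)
p=wview('w10.png')
for t in ['axle_tip','ring_center','groove']:
    r=nets.spot_point(p,t);print(t,[(np.round(d['location'],1),round(d['confidence'],2)) for d in r[:3]])
im=cv2.imread('pics/w10.png');cv2.imwrite('pics/w10z.png',cv2.resize(im[130:290,230:410],None,fx=3.5,fy=3.5,interpolation=cv2.INTER_CUBIC))
for n in ['scene','top']:
    p=capture(n);save(p,n+'10.png')
    for t in ['axle_tip','ring_center','groove']:
        r=nets.spot_point(p,t);print(n,t,[(np.round(d['location'],1),round(d['confidence'],2)) for d in r[:3]])
im=cv2.imread('pics/scene10.png');cv2.imwrite('pics/s10z.png',cv2.resize(im[120:280,300:460],None,fx=3.7,fy=3.7,interpolation=cv2.INTER_CUBIC))
```

```text
at [501.1 225.  244.6] jaw ang -101.2 tilt [-0. -0. -1.] j [ 0.21  0.36  1.4  -0.    1.38  1.98] F [-0.3 -0.3 -1.6] w 0.496 t 18.55
shift cm [ 0.06 -0.1  -0.14]  turn units -0.05 (world ccw deg 0.2)
axle_tip [(array([522.1, 224.2,  73. ]), 0.84)]
ring_center [(array([515.5, 220.8, 141.7]), 0.91), (array([500.1, 149.3,  51.1]), 0.16)]
groove [(array([516.4, 221.5,  46.5]), 0.63)]
scene axle_tip []
scene ring_center [(array([514.6, 223.1, 141.6]), 0.59)]
scene groove [(array([520. , 218.6,  46.1]), 0.82)]
top axle_tip [(array([524.8, 223.9,  74.5]), 0.66)]
top ring_center [(array([ 521.3, -204.4,   -1. ]), 0.28)]
top groove [(array([516.1, 220.5,  47.7]), 0.94)]
```

View pics/w10z.png

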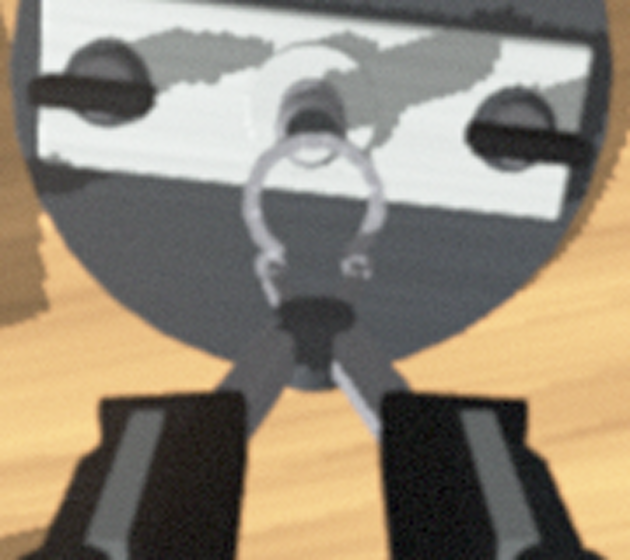

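View pics/s10z.png

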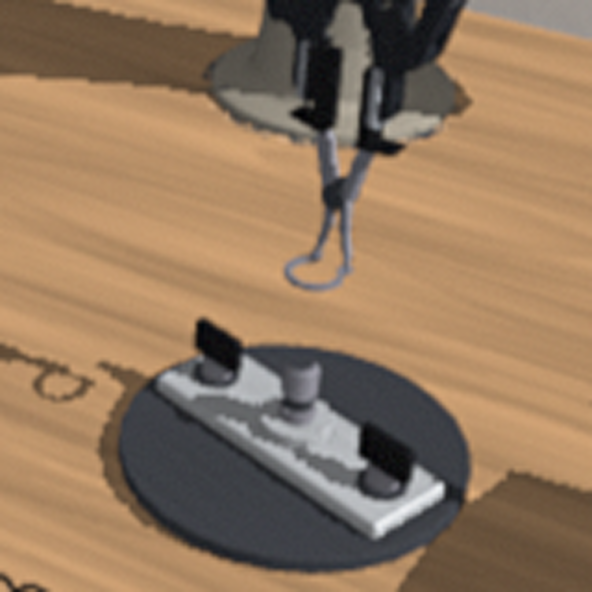

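```bash
cat > fit.py <<'E'
from h import *
from scipy.optimize import least_squares
def circ_extreme(p,c,r):
    t=np.linspace(0,2*np.pi,120)
    return np.array([proj(p,[c[0]+r*np.cos(a),c[1]+r*np.sin(a),c[2]]) for a in t])
def fitring(obs,x0):
    # obs: list of (pic, kind L/R/T/B, radius, value)
    def f(x):
        o=[]
        for p,k,r,v in obs:
            q=circ_extreme(p,x,r)
            o.append({'L':q[:,0].min(),'R':q[:,0].max(),'T':q[:,1].min(),'B':q[:,1].max()}[k]-v)
        return o
    s=least_squares(f,x0);return s.x,s.fun
E
python3 - <<'E'
from fit import *
p=wview();
g=lambda u:230+u/3.5
h=lambda v:130+v/3.5
obs=[(p,'L',18,g(243)),(p,'R',18,g(386)),(p,'T',18,h(133)),(p,'T',14,h(152)),(p,'L',14,g(258)),(p,'R',14,g(371))]
print('wrist',fitring(obs,[517,222,140]))
s=capture('scene')
gs=lambda u:300+u/3.7
hs=lambda v:120+v/3.7
o2=[(s,'L',18,gs(284)),(s,'R',18,gs(352)),(s,'B',18,hs(290)),(s,'T',18,hs(254))]
print('scene',fitring(o2+obs,[517,222,140]))
print('tip proj scene',[(proj(s,[519,223,75])-[300,120])*3.7], 'wrist',(proj(p,[519,223,75])-[230,130])*3.5, (proj(p,[519,223,34])-[230,130])*3.5)
im=p['pixels'];cv2.imwrite('pics/w10y.png',cv2.cvtColor(cv2.resize(im[135:225,285:355],None,fx=8,fy=8,interpolation=cv2.INTER_CUBIC),cv2.COLOR_RGB2BGR)[:600])
E
```

```text
wrist (array([515.47675191, 222.88533622, 147.96724137]), array([-0.15237814,  0.15403755,  0.41602086, -0.41822128,  0.13505617,
       -0.13674158]))
scene (array([513.43151565, 223.5264915 , 139.5130499 ]), array([-0.45507957, -2.9359223 , -0.85414278,  0.49264085,  0.26016765,
       -0.83200997,  0.8466293 , -0.14861023,  0.39227815, -0.96716845]))
tip proj scene [array([298.30015715, 361.22131239])] wrist [311.35919834 132.93221987] [311.37740337 109.78356619]
```

View pics/w10y.png

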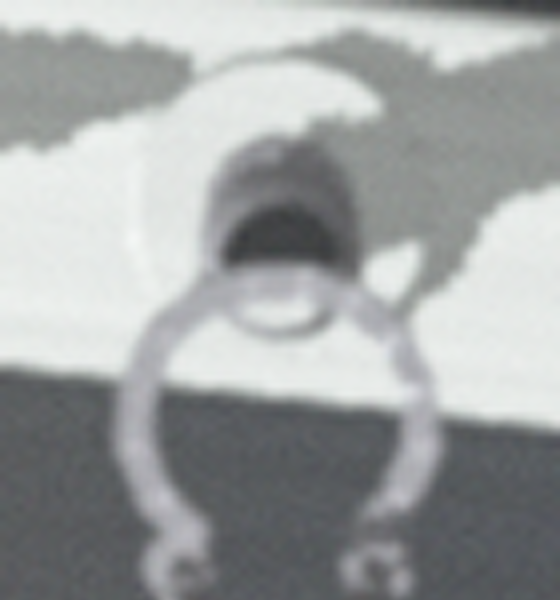

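Request:
send_rows(rows="0.3 1 0.1 0 0;0.3 2 0.2 0 0;0.3 3 0.3 0 0;0.3 4 0.3 0 0;0.3 4 0.3 0 0;0.3 4 0.3 0 0;0.3 4 0.3 0 0")

```text
time_s: 19.95
eef_pos: [504.0, 225.7, 205.1]
ee_rot: [0.449, 0.546, 0.449, -0.546]
force: [-0.4, 0.0, -1.0]
grip_width: 0.499
```

Run:
```python
from fit import *
go([500.4,226.6,244],-101)
p=wview('w11.png')
for t in ['axle_tip','ring_center','groove']:
    r=nets.spot_point(p,t);print(t,[(np.round(d['location'],1),round(d['confidence'],2)) for d in r[:3]])
im=p['pixels'];cv2.imwrite('pics/w11y.png',cv2.cvtColor(cv2.resize(im[170:260,275:360],None,fx=6.5,fy=6.5,interpolation=cv2.INTER_CUBIC),cv2.COLOR_RGB2BGR))
s=capture('scene');save(s,'scene11.png')
for t in ['axle_tip','ring_center','groove']:
    r=nets.spot_point(s,t);print(t,[(np.round(d['location'],1),round(d['confidence'],2)) for d in r[:3]])
im=s['pixels'];cv2.imwrite('pics/s11y.png',cv2.cvtColor(cv2.resize(im[175:255,340:420],None,fx=7,fy=7,interpolation=cv2.INTER_CUBIC),cv2.COLOR_RGB2BGR))
```

```text
at [504.  225.7 205.1] jaw ang -101.1 tilt [ 0.001  0.    -1.   ] j [0.21 0.39 1.46 0.   1.29 1.97] F [-0.4  0.  -1. ] w 0.499 t 19.95
shift cm [-3.89 -0.37 -0.02]  turn units -0.03 (world ccw deg 0.1)
axle_tip []
ring_center [(array([518.5, 222.1, 102.6]), 0.59)]
groove [(array([517.6, 222.5,  45.9]), 0.84)]
axle_tip [(array([517.1, 222.9,  73.9]), 0.6)]
ring_center [(array([516.3, 220. , 102.5]), 0.79)]
groove [(array([518.6, 219.9,  42.4]), 0.8)]
```

View pics/w11y.png

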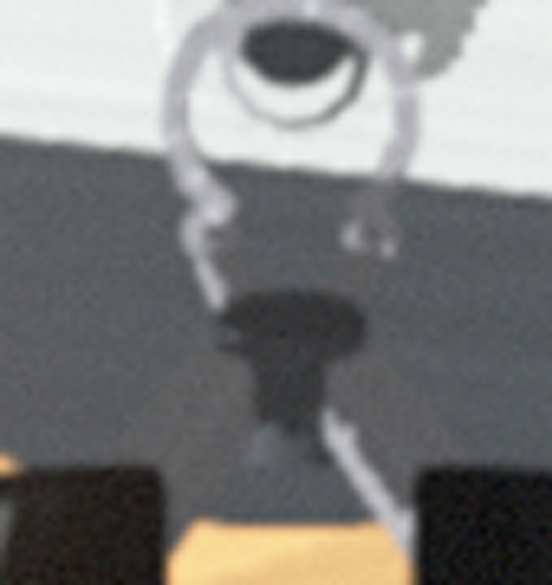

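View pics/s11y.png

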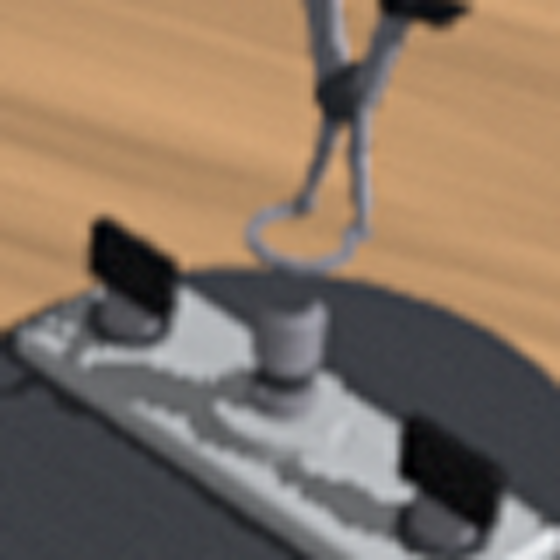

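Run:
```python
import cv2
im=cv2.imread('pics/w11.png');cv2.imwrite('pics/w11x.png',cv2.resize(im[155:225,285:355],None,fx=8,fy=8,interpolation=cv2.INTER_CUBIC))
```

```text
(no output)
```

View pics/w11x.png

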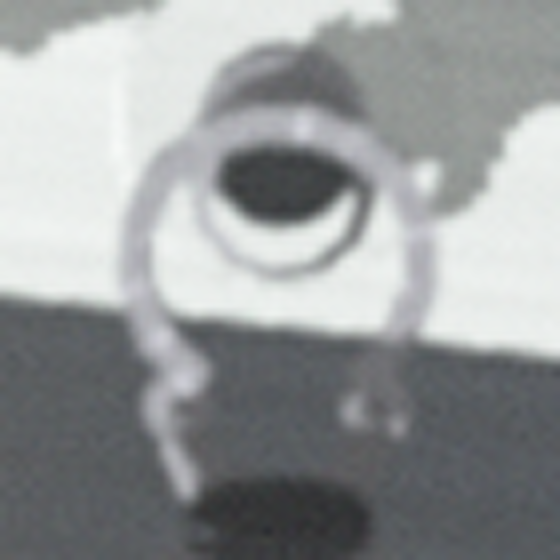

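```bash
cat > fit2.py <<'E'
from fit import *
import sys
def centre_at(obs,z,r0):
    # obs list (pic,kind,value), unknown x,y,r
    def f(x):
        return [ {'L':q[:,0].min(),'R':q[:,0].max(),'T':q[:,1].min(),'B':q[:,1].max()}[k]-v for p,k,v in obs for q in [circ_extreme(p,[x[0],x[1],z],x[2])]]
    s=least_squares(f,[518,222,r0]);return np.round(s.x,2),np.round(s.fun,2)
E
python3 - <<'E'
from fit2 import *
p=wview()
g=lambda u:285+u/8; h=lambda v:155+v/8
for z in (73.5,75): print('axle',z,centre_at([(p,'L',g(198)),(p,'R',g(372)),(p,'B',h(278))],z,11))
for z in (100,102,104):
    print('ring out',z,centre_at([(p,'L',g(120)),(p,'R',g(435)),(p,'T',h(103))],z,18))
    print('ring in',z,centre_at([(p,'L',g(152)),(p,'R',g(408)),(p,'T',h(142))],z,14))
s=capture('scene')
gs=lambda u:340+u/7; hs=lambda v:175+v/7
print('axle pred',proj(s,[519,223,75]),'obs',gs(292),hs(303))
print('ring pred',[proj(s,[519,223,z]) for z in (98,102,106)],'obs',gs(302),hs(238))
E
```

```text
axle 73.5 (array([518.26, 221.48,  10.77]), array([ 0.,  0., -0.]))
axle 75 (array([518.63, 221.41,  10.71]), array([ 0.,  0., -0.]))
ring out 100 (array([517.56, 222.62,  17.77]), array([ 0.,  0., -0.]))
ring in 100 (array([516.45, 222.55,  14.46]), array([ 0., -0., -0.]))
ring out 102 (array([518.1 , 222.52,  17.63]), array([ 0.,  0., -0.]))
ring in 102 (array([517.  , 222.45,  14.34]), array([ 0., -0., -0.]))
ring out 104 (array([518.65, 222.42,  17.48]), array([-0., -0.,  0.]))
ring in 104 (array([517.55, 222.35,  14.23]), array([ 0., -0., -0.]))
axle pred [380.62166409 217.62738173] obs 381.7142857142857 218.28571428571428
ring pred [array([381.43015034, 209.47885177]), array([381.57267991, 208.04233202]), array([381.7157883 , 206.59997846])] obs 383.14285714285717 209.0
```

Request:
send_rows(rows="0.3 0.5 0.1 0.1 0;0.3 1 0.1 0.1 0;0.3 1.5 0.1 0.1 0;0.3 1.9 0.1 0.1 0;0.3 1.9 0.1 0.1 0;0.3 1.9 0.1 0.1 0;0.3 1.9 0.1 0.1 0")

```text
time_s: 21.15
eef_pos: [504.7, 224.6, 185.8]
ee_rot: [0.449, 0.546, 0.449, -0.546]
force: [-0.3, 0.4, -2.1]
grip_width: 0.496
```

Run:
```python
from fit import *
go([504,225,150],-101)
p=wview('w12.png')
im=p['pixels'];cv2.imwrite('pics/w12x.png',cv2.cvtColor(cv2.resize(im[155:225,285:355],None,fx=8,fy=8,interpolation=cv2.INTER_CUBIC),cv2.COLOR_RGB2BGR))
s=capture('scene');save(s,'scene12.png')
im=s['pixels'];cv2.imwrite('pics/s12y.png',cv2.cvtColor(cv2.resize(im[175:255,340:420],None,fx=7,fy=7,interpolation=cv2.INTER_CUBIC),cv2.COLOR_RGB2BGR))
```

```text
at [504.7 224.6 185.8] jaw ang -101.1 tilt [ 0.  0. -1.] j [0.21 0.41 1.48 0.   1.25 1.97] F [-0.3  0.4 -2.1] w 0.496 t 21.15
shift cm [ 3.58 -0.07 -0.03]  turn units -0.03 (world ccw deg 0.1)
```

View pics/w12x.png

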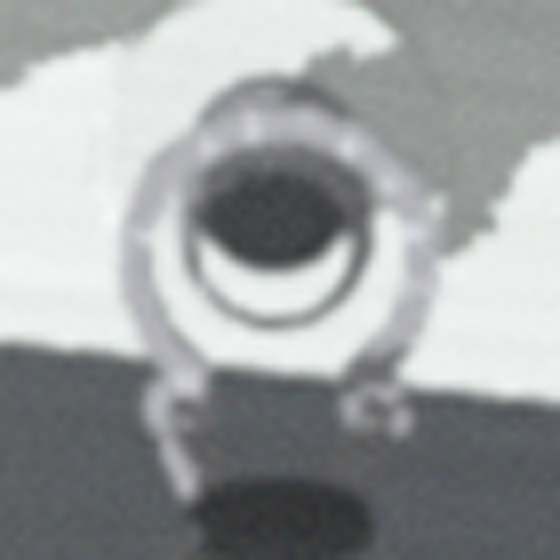

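View pics/s12y.png

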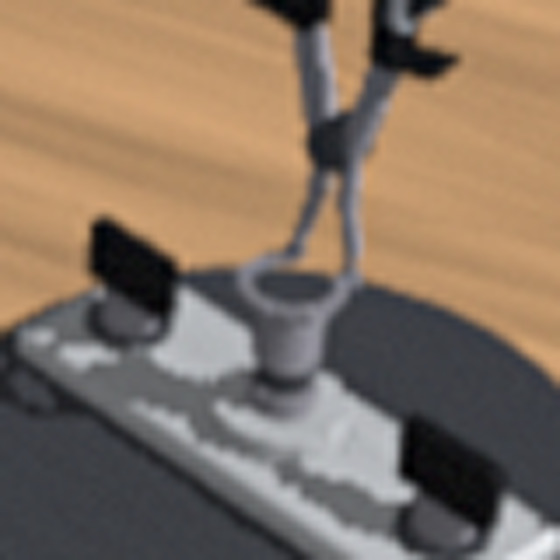

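Run:
```python
from fit2 import *
p=wview()
g=lambda u:285+u/8; h=lambda v:155+v/8
for z in (74,): print('axle',z,centre_at([(p,'L',g(185)),(p,'R',g(372)),(p,'B',h(328))],z,11))
for z in (81,83):
    print('ring out',z,centre_at([(p,'L',g(120)),(p,'R',g(437)),(p,'T',h(103))],z,18))
    print('ring in',z,centre_at([(p,'L',g(150)),(p,'R',g(409)),(p,'T',h(142))],z,14))
```

```text
axle 74 (array([518.81, 221.27,  10.83]), array([ 0.,  0., -0.]))
ring out 81 (array([518.27, 221.4 ,  17.9 ]), array([ 0.,  0., -0.]))
ring in 81 (array([517.13, 221.5 ,  14.64]), array([-0., -0.,  0.]))
ring out 83 (array([518.81, 221.3 ,  17.75]), array([ 0.,  0., -0.]))
ring in 83 (array([517.69, 221.4 ,  14.52]), array([-0., -0.,  0.]))
```

Request:
send_rows(rows="0.3 0 0.1 0 0;0.3 0.4 0.1 0 0;0.3 0.8 0.1 0 0;0.3 1.2 0.1 0 0;0.3 1.4 0.1 0 0;0.3 1.4 0.1 0 0;0.3 1.4 0.1 0 0")

```text
time_s: 22.0
eef_pos: [505.6, 224.3, 171.6]
ee_rot: [0.449, 0.546, 0.449, -0.546]
force: [-0.1, -0.5, -1.4]
grip_width: 0.497
```

Run:
```python
from fit import *
go([504,225,150],-101)
print(ctrl.sense()['wrist_torque'])
p=wview('w13.png')
im=p['pixels'];cv2.imwrite('pics/w13x.png',cv2.cvtColor(cv2.resize(im[155:225,285:355],None,fx=8,fy=8,interpolation=cv2.INTER_CUBIC),cv2.COLOR_RGB2BGR))
s=capture('scene');save(s,'scene13.png')
im=s['pixels'];cv2.imwrite('pics/s13y.png',cv2.cvtColor(cv2.resize(im[175:255,340:420],None,fx=7,fy=7,interpolation=cv2.INTER_CUBIC),cv2.COLOR_RGB2BGR))
```

```text
at [505.6 224.3 171.6] jaw ang -101.1 tilt [ 0.  0. -1.] j [0.21 0.43 1.5  0.   1.22 1.97] F [-0.1 -0.5 -1.4] w 0.497 t 22.0
shift cm [ 2.16 -0.17 -0.03]  turn units -0.03 (world ccw deg 0.1)
[-0.01202603 -0.0083273  -0.04373325]
```

View pics/w13x.png

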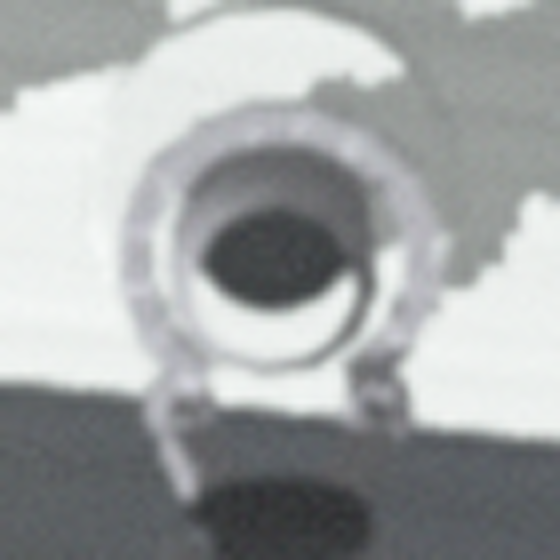

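View pics/s13y.png

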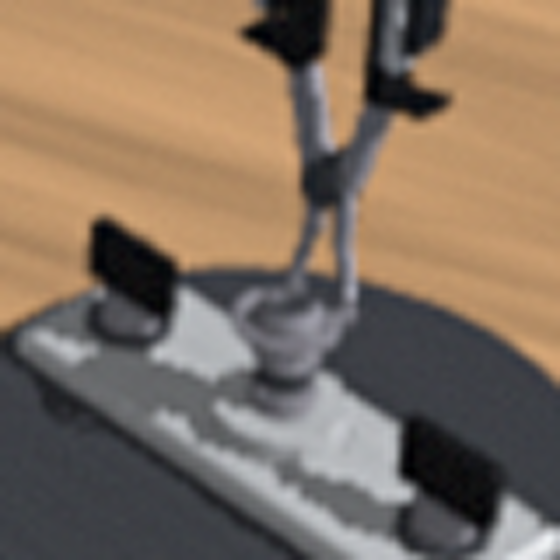

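Run:
```python
from fit2 import *
p=wview()
g=lambda u:285+u/8; h=lambda v:155+v/8
for z in (74,75): print('axle',z,centre_at([(p,'L',g(172)),(p,'R',g(378)),(p,'B',h(368))],z,11))
for z in (67,69):
    print('ring out',z,centre_at([(p,'L',g(120)),(p,'R',g(443)),(p,'T',h(100))],z,18))
    print('ring in',z,centre_at([(p,'L',g(152)),(p,'R',g(411)),(p,'T',h(142))],z,14))
```

```text
axle 74 (array([520.05, 221.43,  11.32]), array([ 0.,  0., -0.]))
axle 75 (array([520.33, 221.37,  11.27]), array([ 0., -0.,  0.]))
ring out 67 (array([519.21, 220.84,  18.23]), array([ 0.,  0., -0.]))
ring in 67 (array([518.1 , 221.06,  14.64]), array([ 0.,  0., -0.]))
ring out 69 (array([519.75, 220.74,  18.08]), array([-0., -0.,  0.]))
ring in 69 (array([518.65, 220.96,  14.52]), array([-0.,  0.,  0.]))
```

Request:
send_rows(rows="0.3 0 0.1 -0.05 0;0.3 0.3 0.1 -0.05 0;0.3 0.6 0.1 -0.05 0;0.3 0.9 0.1 -0.05 0;0.3 1 0.1 -0.05 0;0.3 1 0.1 -0.05 0")

```text
time_s: 22.75
eef_pos: [506.5, 224.6, 161.3]
ee_rot: [-0.449, -0.546, -0.449, 0.546]
force: [0.5, -0.1, -1.2]
grip_width: 0.499
```

Run:
```python
from fit import *
go([504,225,150],-101)
print(ctrl.sense()['wrist_torque'])
p=wview('w14.png')
im=p['pixels'];cv2.imwrite('pics/w14x.png',cv2.cvtColor(cv2.resize(im[155:225,285:355],None,fx=8,fy=8,interpolation=cv2.INTER_CUBIC),cv2.COLOR_RGB2BGR))
```

```text
at [506.5 224.6 161.3] jaw ang -101.1 tilt [-0. -0. -1.] j [0.21 0.44 1.51 0.   1.2  1.97] F [ 0.5 -0.1 -1.2] w 0.499 t 22.75
shift cm [ 1.14 -0.25  0.01]  turn units -0.03 (world ccw deg 0.1)
[-0.01623743  0.01882468  0.04432125]
```

View pics/w14x.png

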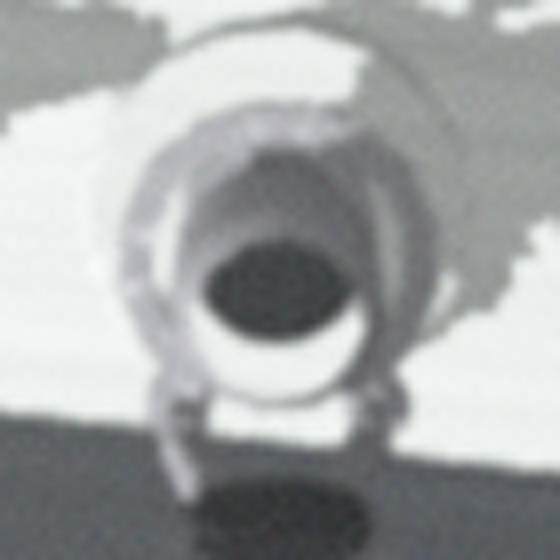

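Run:
```python
from fit2 import *
p=wview()
g=lambda u:285+u/8; h=lambda v:155+v/8
print('tip',centre_at([(p,'L',g(178)),(p,'R',g(377)),(p,'B',h(406))],75,11))
for z in (57,59):
    print('ring out',z,centre_at([(p,'L',g(120)),(p,'R',g(440)),(p,'T',h(100))],z,18))
    print('ring in',z,centre_at([(p,'L',g(152)),(p,'R',g(407)),(p,'T',h(142))],z,14))
def rows(x,z,r): q=circ_extreme(p,[x,221.6,z],r); return (q[:,1].min()-155)*8,(q[:,1].max()-155)*8
for x in (517,518,519,520,521): print(x,'hub T',rows(x,34,24),'axle@58',rows(x,58,12),'tip',rows(x,75,11.),'bore',rows(x,58,14),'out',rows(x,59.5,18))
im=p['pixels'];cv2.imwrite('pics/w14h.png',cv2.cvtColor(cv2.resize(im[145:180,295:345],None,fx=14,fy=14,interpolation=cv2.INTER_CUBIC),cv2.COLOR_RGB2BGR))
```

```text
tip (array([519.54, 221.74,  10.48]), array([0., 0., 0.]))
ring out 57 (array([520.39, 221.24,  18.04]), array([ 0., -0., -0.]))
ring in 57 (array([519.35, 221.5 ,  14.4 ]), array([0., 0., 0.]))
ring out 59 (array([520.93, 221.14,  17.89]), array([ 0., -0.,  0.]))
ring in 59 (array([519.9 , 221.4 ,  14.28]), array([0., 0., 0.]))
517 hub T (np.float64(40.20680931682068), np.float64(418.78711768808193)) axle@58 (np.float64(185.64995098927852), np.float64(390.0592439314512)) tip (np.float64(233.6137408360794), np.float64(432.2908661902143)) bore (np.float64(168.05222601409264), np.float64(406.54913949664456)) out (np.float64(135.51691703957977), np.float64(443.7675019847427))
518 hub T (np.float64(32.01977214743147), np.float64(411.45596478609855)) axle@58 (np.float64(177.02766769980894), np.float64(381.94008203862927)) tip (np.float64(224.4765207262601), np.float64(423.675675014596)) bore (np.float64(159.38592027994946), np.float64(398.46990442501783)) out (np.float64(126.71500617294532), np.float64(435.7287800539848))
519 hub T (np.float64(23.813706589359754), np.float64(404.108689635
[... 284 characters left out ...]

520 hub T (np.float64(15.588546226483459), np.float64(396.7452389958146)) axle@58 (np.float64(159.71836530718383), np.float64(365.6426108690275)) tip (np.float64(206.12886093061888), np.float64(406.3782642014976)) bore (np.float64(141.9880760373885), np.float64(382.2527231180443)) out (np.float64(109.04420706720975), np.float64(419.5928869633515))
521 hub T (np.float64(7.34422433323175), np.float64(389.3655593903884)) axle@58 (np.float64(151.03118398960487), np.float64(357.46415778981077)) tip (np.float64(196.9182254056584), np.float64(397.69587050526957)) bore (np.float64(133.25637365060834), np.float64(374.11463449377925)) out (np.float64(100.1751487262236), np.float64(411.4955739709226))
```

View pics/w14h.png

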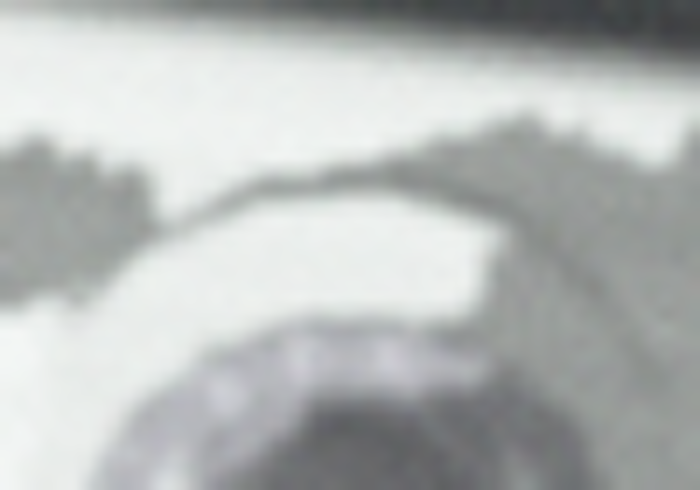

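Request:
send_rows(rows="0.3 0.3 -0.05 0 0;0.3 0.6 -0.05 0 0;0.3 0.9 -0.05 0 0;0.3 1 -0.05 0 0;0.3 1 -0.05 0 0;0.3 1 -0.05 0 0")

```text
time_s: 23.45
eef_pos: [506.2, 224.7, 151.6]
ee_rot: [0.449, 0.546, 0.449, -0.546]
force: [-0.4, -0.5, -1.9]
grip_width: 0.497
```

Run:
```python
from fit import *
go([504,225,150],-101)
print(ctrl.sense()['wrist_torque'])
p=wview('w15.png')
for t in ['ring_center','groove']:
    r=nets.spot_point(p,t);print(t,[(np.round(d['location'],1),round(d['confidence'],2)) for d in r[:3]])
im=p['pixels'];cv2.imwrite('pics/w15x.png',cv2.cvtColor(cv2.resize(im[155:225,285:355],None,fx=8,fy=8,interpolation=cv2.INTER_CUBIC),cv2.COLOR_RGB2BGR))
s=capture('scene');save(s,'scene15.png')
for t in ['ring_center','groove']:
    r=nets.spot_point(s,t);print(t,[(np.round(d['location'],1),round(d['confidence'],2)) for d in r[:3]])
im=s['pixels'];cv2.imwrite('pics/s15y.png',cv2.cvtColor(cv2.resize(im[185:245,350:410],None,fx=9,fy=9,interpolation=cv2.INTER_CUBIC),cv2.COLOR_RGB2BGR))
P=lambda z:np.round((proj(s,[518.8,222,z])-[350,185])*9)
print({z:P(z) for z in (34,43,48,53,75)})
```

```text
at [506.2 224.7 151.6] jaw ang -101.1 tilt [ 0.  0. -1.] j [0.21 0.45 1.52 0.   1.17 1.97] F [-0.4 -0.5 -1.9] w 0.497 t 23.45
shift cm [ 0.16 -0.22  0.01]  turn units -0.03 (world ccw deg 0.1)
[ 0.0196927  -0.03713628  0.00252614]
ring_center [(array([520.8, 217. ,  44.4]), 0.98), (array([5.178e+02, 2.200e+02, 4.000e-01]), 0.74)]
groove [(array([517.3, 219.2,  46.7]), 0.9)]
ring_center [(array([519. , 222.7,  49.3]), 0.69), (array([712.8,   5.4,   4. ]), 0.48)]
groove [(array([519. , 219.7,  42.8]), 0.65)]
{34: array([260., 419.]), 43: array([263., 391.]), 48: array([264., 376.]), 53: array([266., 361.]), 75: array([272., 292.])}
```

View pics/w15x.png

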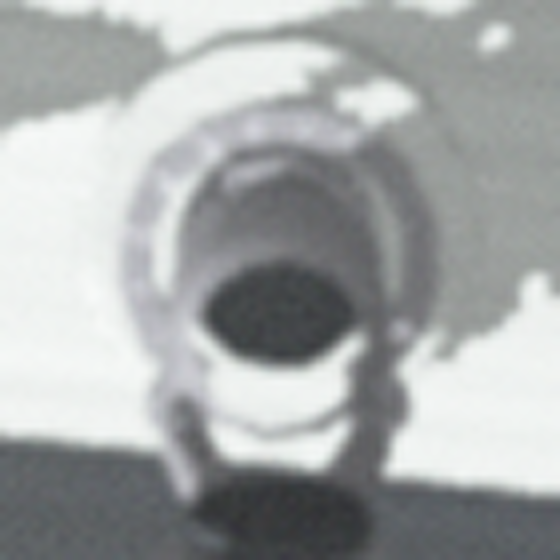

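View pics/s15y.png

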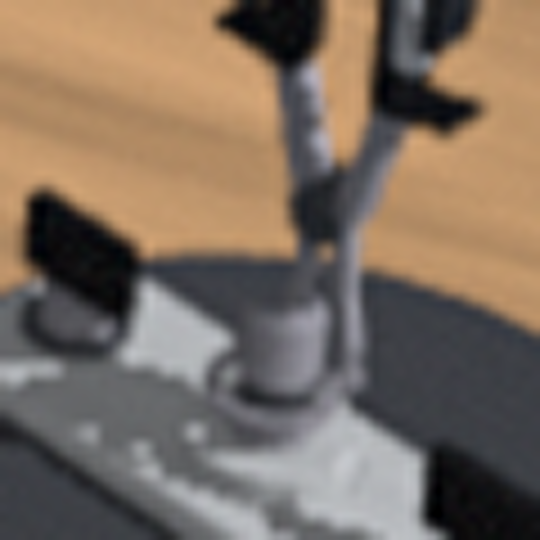

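Run:
```python
from fit2 import *
s=capture('scene')
f=lambda q:(q-[350,185])*9
for z in (43,46.5,49.5,53):
    q=f(circ_extreme(s,[518.8,222,z],18));i=q[:,0].argmin();b=f(circ_extreme(s,[518.8,222,z],14))
    print(z,'L',q[i],'R',q[:,0].max(),'T B',q[:,1].min(),q[:,1].max(),'bore TB',b[:,1].min(),b[:,1].max())
for z,r in ((75,11),(53,12),(43,12),(34,24)):
    q=f(circ_extreme(s,[518.8,222,z],r));print(z,r,'L R',q[:,0].min(),q[:,0].max(),'T B',q[:,1].min(),q[:,1].max())
im=s['pixels'];cv2.imwrite('pics/s15z.png',cv2.cvtColor(cv2.resize(im[212:240,365:400],None,fx=18,fy=18,interpolation=cv2.INTER_CUBIC),cv2.COLOR_RGB2BGR))
```

```text
43 L [194.49189205 386.1790127 ] R 331.0675416162806 T B 351.40701613218295 432.31823705803583 bore TB 360.17646162956885 423.1024683463893
46.5 L [195.42951866 375.48098153] R 332.24365343969555 T B 340.7837855803448 421.53590609382206 bore TB 349.53562888581575 412.3378841004534
49.5 L [196.23577191 366.28187999] R 333.25498637460635 T B 331.64936962538764 412.26385925416605 bore TB 340.38598912979546 403.08119239032567
53 L [197.1794177  355.51517187] R 334.4386700885591 T B 320.9587992899732 401.41123859433674 bore TB 329.67749750400003 392.24665503751373
75 11 L R 230.11884867117703 314.9272164538693 T B 268.00563327777814 316.5194421376866
53 12 L R 220.0095850814273 311.5100488056284 T B 334.0569807232039 387.68594984290803
43 12 L R 217.20879532328382 308.2535810137381 T B 364.5813370332392 418.51618341644223
34 24 L R 169.49833675545256 350.7978823273143 T B 365.4380624987883 473.8721407783835
```

View pics/s15z.png

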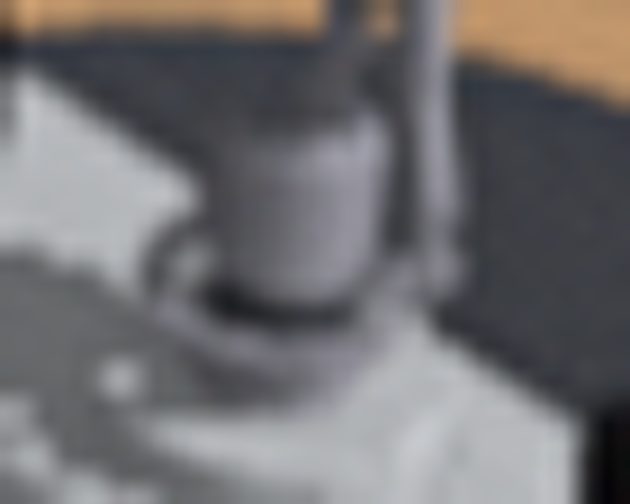

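Run:
```python
from fit2 import *
p=wview()
def rows(x,z,r): q=circ_extreme(p,[x,221.8,z],r); return np.round([(q[:,1].min()-155)*8,(q[:,1].max()-155)*8,(q[:,0].min()-285)*8,(q[:,0].max()-285)*8])
for x in (517,518,519,520,521): print(x,'hub',rows(x,34,24),'ax@53',rows(x,53,12),'tip',rows(x,75,11.),'bore',rows(x,49.5,14),'out',rows(x,49.5,18))
im=p['pixels'];cv2.imwrite('pics/w15h.png',cv2.cvtColor(cv2.resize(im[150:212,292:345],None,fx=9.5,fy=9.5,interpolation=cv2.INTER_CUBIC),cv2.COLOR_RGB2BGR))
```

```text
517 hub [ 52. 443.  78. 483.] ax@53 [193. 401. 173. 390.] tip [255. 461. 174. 390.] bore [167. 407. 156. 406.] out [132. 440. 121. 442.]
518 hub [ 43. 435.  77. 482.] ax@53 [184. 392. 171. 388.] tip [245. 452. 172. 389.] bore [159. 399. 154. 404.] out [123. 432. 119. 440.]
519 hub [ 35. 428.  75. 480.] ax@53 [175. 384. 169. 386.] tip [236. 443. 170. 387.] bore [150. 391. 153. 403.] out [114. 424. 117. 439.]
520 hub [ 26. 420.  73. 479.] ax@53 [166. 376. 167. 385.] tip [226. 434. 168. 385.] bore [141. 383. 151. 401.] out [105. 416. 115. 437.]
521 hub [ 18. 412.  71. 477.] ax@53 [157. 367. 165. 383.] tip [217. 425. 165. 383.] bore [132. 375. 149. 400.] out [ 96. 408. 113. 435.]
```

View pics/w15h.png

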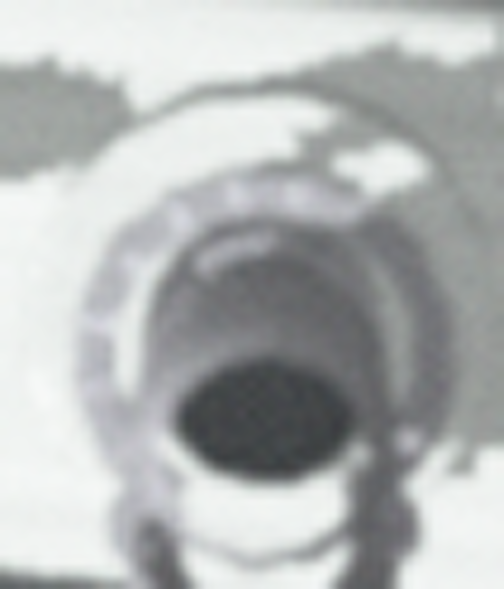

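Request:
send_rows(rows="0.3 -0.05 -0.05 0 0;0.3 -0.05 -0.05 0 0;0.3 -0.05 -0.05 0 0;0.3 -0.05 -0.05 0 0;0.3 -0.05 -0.05 0 0;0.3 -0.05 -0.05 0 0;0.3 -0.05 -0.05 0 0;0.3 -0.05 -0.05 0 0")

```text
time_s: 24.65
eef_pos: [505.6, 224.8, 152.1]
ee_rot: [-0.449, -0.546, -0.449, 0.546]
force: [-1.0, 0.3, -1.4]
grip_width: 0.495
```

Run:
```python
from fit import *
go([506,224.7,152],-101)
p=wview('w16.png')
print(ctrl.sense()['force'],ctrl.sense()['grip_width'])
im=p['pixels'];cv2.imwrite('pics/w16h.png',cv2.cvtColor(cv2.resize(im[120:300,220:420],None,fx=3.3,fy=3.3,interpolation=cv2.INTER_CUBIC),cv2.COLOR_RGB2BGR))
```

```text
at [505.6 224.8 152.1] jaw ang -101.1 tilt [-0. -0. -1.] j [ 0.21  0.45  1.52 -0.    1.17  1.97] F [-1.   0.3 -1.4] w 0.495 t 24.65
shift cm [0.01 0.04 0.  ]  turn units -0.03 (world ccw deg 0.1)
[ 0.35961597 -0.01283043 -1.67449814] 0.49725727216321286
```

View pics/w16h.png

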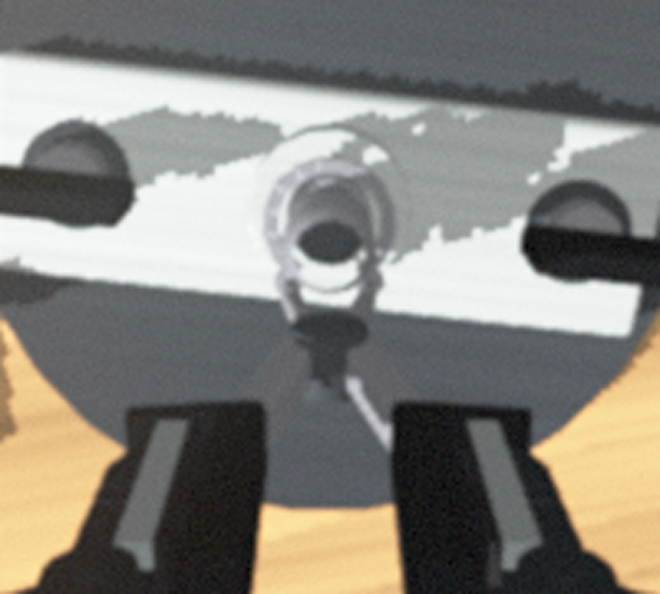

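Run:
```python
from h import *
print(workorder.finish_job()); print(pose()[2]['force'])
```

```text
the job is handed in; nothing more can be done
None
the job is handed in; nothing more can be done
```

I handed the job in at about 24.7 s. Both wing knobs are at their end stops, and the spread ring is held round the axle at the groove, free of contact. The hand-in gave no verdict.

- **Knobs:** I turned each one clockwise until the wrist torque rose from about 0.06 to about 0.7 Nm, which showed it was at the stop. In the last picture both bars line up with the bearing cap.
- **Pliers:** I gripped the handles with 25 N and lifted the pliers straight out of the rack. The gripper opening stayed at about 42 mm, which fits the handles being at their stop. The ring shows spread, with a bore of about 28 mm.
- **Ring position:** From the images I put it within about 1 mm of the axle.
- **Ring height:** Most estimates fell between 46 and 49 mm, against the groove's 48 mm.
- **Contact:** The outside force at the end was about the pliers' own weight (1.4 to 1.9 N down, sideways under about 1 N), so the ring is hanging free.
- **Readings that disagreed:**
    - One network reading put the ring 3 to 4 mm lower, at 44.4 mm, and up to 5 mm off to the side.
    - An early fit of the ring's outline in the wrist camera implied it sat about 6 mm higher.
    - Estimates of the axle's x position varied by about 1.5 mm.
- **Bystanders:** The glasses, case and bottle were never near the arm's path. I didn't measure them again at the end.

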